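# Put the solvent bottle away in its cabinet

## Task

Put away the amber solvent bottle that stands in the front middle of the bench (not the one far back in the right corner): swing the small yellow cabinet's door wide open, stand the bottle upright on the cabinet floor well inside, then swing the door fully shut again. Keep the bottle upright all the way and leave the other bottles and the carton near it where they stand.

Things in the scene. Friction and masses are not known exactly. Their poses are not given: they have to be found in the camera images.
- cabinet: Small yellow sheet-steel bench-top cabinet, fixed to the bench, outside 150 deep (x) x 220 wide (y) x 250 high. Origin at the centre of its underside on the bench; its x axis points to its back, z up; its open front lies 75 mm from the origin along -x and is closed by the door. Walls and roof 5 mm thick: clear inside from x -75 to +70 mm, y -105 to +105 mm, z 12 to 245 mm. No shelf or sill inside; it stands empty.
- cabinet_floor (a point): Centre of the cabinet's inner floor, 12 mm above the bench; axes as the cabinet's.
- cabinet_door (a joint): Angle of the cabinet door, upright hinge at the front left (+y) edge: 0 shut, grows as the free (right) edge swings out towards the robot, stop at 1.9 rad. Starts shut or slightly ajar. Light friction (about 0.12 N m), no latch or spring: it stays where it is left.
- door_hinge (a point): Point on the door's hinge axis, 220 mm above the bench, at the cabinet's front left edge. Turns with the door: its y axis points along the door from the free edge to the hinge, its -x axis out of the door's outer face.
- door_handle (a point): Grip point on the door's handle, an upright round steel bar 12 mm thick, standing free 220 mm above the bench (the bar runs from 100 to 240 mm above the bench; two 10 mm standoffs join it to the door at 122 and 188 mm). In the axes of door_hinge, with which it turns: 175 mm along -y and 54 mm along -x. The door panel is 218 wide, 14 thick (its outer face 14 mm along -x), from 9 to 249 mm above the bench; the bar's axis is 40 mm off its outer face.
- solvent_center (a point): Centre, half-way up, of the amber (orange-brown) solvent bottle with black cap: 47 mm diameter, 115 mm tall, body straight up to about 80 mm, cap 30 mm diameter at the top; about 0.16 kg; stands upright in the open front middle of the bench (another like it, far away at the back right among the laboratory clutter, is not meant). z axis along the bottle, upward.
- dispersant_center (a point): Centre, half-way up, of the white dispersant bottle with dark red cap, 58 mm diameter, 130 mm tall. Leave it alone.
- cleaner_center (a point): Centre, half-way up, of the green cleaner bottle with white cap, 55 mm diameter, 155 mm tall. Leave it alone.
- filter_center (a point): Centre of the brown filter carton, 91 x 69 x 51 mm. Leave it alone.
Things that resemble listed ones, but are neither listed nor needed, are in the scene too. What is shaped like the part that bears solvent_center but pink or purple is not meant.

How it is judged:
On the way, in this order (a step that is already met when the one before it is completed fails the run):
1. the cabinet door is swung wide open (past 70 degrees) (value of joint cabinet_door above 1.22 rad), for 0.2 s.
2. the amber bottle stands upright and released on the cabinet floor, wholly inside (x of solvent_center in the frame of cabinet_floor between -0.051 and 0.06 m and y of solvent_center in the frame of cabinet_floor between -0.083 and 0.083 m and z of solvent_center in the frame of cabinet_floor below 0.063 m and angle between solvent_center's own z axis and vertical below 0.1 rad and contact force between solvent_bottle and the fingers below 0.1 N), for 0.2 s.
At the end, for the whole second after the job is handed in: The door is shut to within 0.05 rad, and the amber bottle stands at rest, upright within 0.1 rad, on the cabinet floor, wholly inside the cabinet (value of joint cabinet_door below 0.05 rad and x of solvent_center in the frame of cabinet_floor between -0.053 and 0.06 m and y of solvent_center in the frame of cabinet_floor between -0.083 and 0.083 m and z of solvent_center in the frame of cabinet_floor below 0.063 m and angle between solvent_center's own z axis and vertical below 0.1 rad and linear speed of solvent_bottle below 0.02 m/s); the robot touches nothing.
It fails at once if the amber bottle is tipped by more than about 30 degrees (angle between solvent_center's own z axis and vertical above 0.52 rad).
It fails at once if the white, the green bottle or the carton is shifted by more than 30 mm or tipped (distance of any of dispersant_center, cleaner_center, filter_center from where it was at the start of the episode above 0.03 m or angle between any of dispersant_center, cleaner_center's own z axis and vertical above 0.3 rad).
It also fails if it takes over 72 s, if anything falls off the work surface, if the arm or the gripper's body presses on something with over 40 N, if the wrist force passes 120 N, or if a joint passes its speed limit or range.

## Robot

A 6-joint arm with a two-finger parallel gripper is mounted at the origin on a cart in front of the work surface, level with it; the furniture and walls round the work are solid. World frame = base frame: x ahead of the robot, y to its left, z up, the work surface at z = 0. Lengths are in m, angles in rad, forces in N, time in s.
With the tool pointing down it reaches from about 0.325 to 1 m from the base axis. Payload 5.1 kg.
Tool frame: the origin (TCP) lies midway between the tips of the shut fingers; the grasp point (between the pads) lies 19 mm behind it; x points along the fingers, y is the direction in which the jaws open and shut, and the axes are right-handed (so a half turn about x gives the same grasp; the last joint's range is limited). The gripper opens to 85 mm and grips with 20 to 120 N. Pads are 22 mm wide; open, the fingers measure 114 mm over their backs; the gripper's body (76 mm by 85 mm) begins 54 mm behind the grasp point. The pads swing forward as they close: fully open they stand 13 mm farther back than shut.
Start: joints at [-1.297, 0.124, 1.65, -0, 1.367, -0.083], TCP at [0.227, -0.609, 0.231] pointing down, gripper open.
Joint ranges: [-2.61, 2.61], [-1.02, 2.33], [0.03, 2.71], [-1.35, 4.49], [0.32, 2.68], [-2.91, 2.91]. Speed limits (rad/s): [2.57, 2.57, 3.14, 3.14, 3.14, 3.14].

## Interface

Orientations are given as a unit quaternion [w, x, y, z].
In Python, from workcell import manip gives the robot as it stands. The module is installed in compiled form; this text tells all that it offers.
- The arm moves only by the tool drive_tool, never from a script. Its argument "steps" is a list of rows, each a list of 2 entries, a list of its own where there are three numbers: the shift along the tool's x, y, z in m, then the turn, a rotation vector about the tool's x, y, z in degrees. A call has 1 to 20 rows; each row shifts and turns the commanded pose from where the row before left it, along the tool's axes as they then stand; what a row does not reach is not made up. A row lasts 1/8 s, in which the tool goes at most 62.5 mm and 10.7 degrees, less where a joint would pass 70% of its speed; a pose out of reach is approached as far as the arm can. A call is refused whole if a number of a shift passes 0.0625 or a number of a turn 10.7, either way. A call with a gripper value outside its range is refused whole. "fingers" is the finger opening in m, from 0 to 0.0854, set as the call begins (left out, the last holds). The fingers move at their own pace and stop on an object; "force" is the grip in N (left out, the last holds). Time passes only in rows, so rows that do not move let the fingers close. It gives the time, the measured TCP pose, the force and the opening at its end, in the units of the state.
- manip.sense(): the state, without advancing time (a new reading comes with each control period).
- manip.snapshot(name): name is "scene" or "top" or "wrist"; returns a dict with "image" (384x512x3 uint8, red, green, blue), "mtx" (3x3 intrinsics, pixels), "R" (3x3) and "t" (3): a world point X has camera coordinates R X + t. Camera axes: x right, y down, z forward; pixel columns grow to the right and rows downward; lengths in m; the calibration is good to about 2 mm. A picture is of the moment at which its call begins. There is no depth.
- manip.close_job(): hands the job in, once; it reports no verdict.
The state is a dict: "t": time; "joint_positions": joint angles; "qvel": joint speeds; "effort": joint torques, N m; "position": TCP position; "tcp_rot": TCP orientation; "wrist_force": force on the tool from outside, world axes, zero at the start; "ft_torque": the same for the moment, N m; "opening": opening from 0.0 (shut) to 1.0 (fully open).
Only numpy, scipy, OpenCV 4.12 (cv2) and the standard library are available. Lean on these libraries where they do the work, as an engineer would, in place of code of your own. Each camera call takes 0.05 s, during which the arm holds its last target.

## Working session

There is one attempt and no reset: what is moved stays moved. The work goes in short steps, Python scripts to look and compute and a tool call to move; the robot and the scene stay as the last step left them, time stands still between calls to the robot, and variables do not carry over. Pictures are saved under pics/ and viewed, and the job is handed in when it is done.

Besides the shell and the picture viewer there is one more tool, called after ">>>" by a JSON object that holds its "op" and its "data". drive_tool: Moves the arm, as the interface text tells. Its arguments: {"type":"object","properties":{"steps":{"type":"array","items":{"type":"array"}},"fingers":{"type":"number"},"force":{"type":"number"}},"required":["steps"]}

```bash
ls; mkdir -p pics
python3 - <<'E'
from workcell import manip
import cv2
print(manip.sense())
for n in ["scene","top","wrist"]:
    s=manip.snapshot(n); cv2.imwrite(f"pics/{n}0.png",s["image"][:,:,::-1]); print(n,s["mtx"].tolist(),s["R"].tolist(),s["t"].tolist())
E
```

```text
pics
{'t': 0.0, 'joint_positions': array([-1.29657681e+00,  1.24532812e-01,  1.65168673e+00, -5.39459078e-05,
        1.36750722e+00, -8.26090465e-02]), 'qvel': array([ 1.00549914e-04, -9.96032350e-05, -1.31720404e-03, -5.52820083e-04,
        1.23010424e-03, -4.66754219e-04]), 'effort': array([ 1.04925671e-04, -4.23610711e+01, -3.65449834e+01, -3.29748320e-05,
        6.89842156e-03, -1.10249482e-05]), 'position': array([ 0.22683303, -0.60847493,  0.23002757]), 'tcp_rot': array([-0.12474417, -0.69579056, -0.12624272,  0.6959721 ]), 'wrist_force': array([ 0.87328681, -0.06925013,  1.01378852]), 'ft_torque': array([0.04267211, 0.0191939 , 0.00281252]), 'opening': 0.9960957403595359}
scene [[479.8400215888952, 0.0, 251.20298380722127], [0.0, 479.8400215888952, 185.5726885149335], [0.0, 0.0, 1.0]] [[-0.4778475587753047, -0.8783346509708214, 0.013782288505435232], [-0.5867061270008312, 0.3074349583458617, -0.7491726549511553], [0.6537871451108274, -0.3660764773798552, -0.662231365609475]] [0.11055890625518729, 0.4988296723436522, 1.133720830740361]
top [[446.34760939523176, 0.0, 253.51293689257528], [0.0, 446.34760939523176, 194.18306151650205], [0.0, 0.0, 1.0]] [[-0.3262256321712787, -0.9452442197906338, -0.009497466338215603], [-0.8773572246465702, 0.30650570929823345, -0.3691863357818852], [0.351882277580042, -0.11210537507177236, -0.9293068640686452]] [0.004055013882954679, 0.5758047339324321, 1.250515141857212]
wrist [[284.2776225321739, 0.0, 256.72652736710614], [0.0, 284.2776225321739, 192.60391088811758], [0.0, 0.0, 1.0]] [[0.3496920070517699, -0.9368620513294946, -0.0022353932085536084], [-0.8871156124804874, -0.3318890156275261, 0.3207422195457933], [-0.3012331162031743, -0.11017793828386707, -0.9471638884681163]] [-0.6494020808264103, -0.041273371638398615, 0.3808958725688483]
```

View pics/scene0.png

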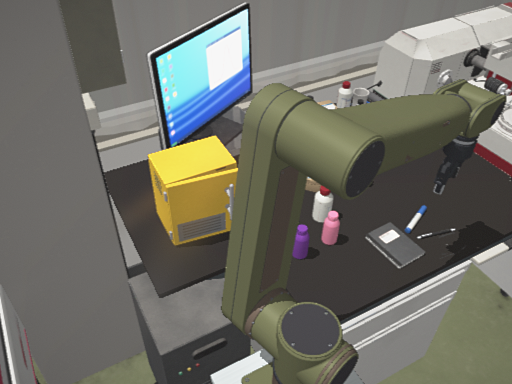

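View pics/top0.png

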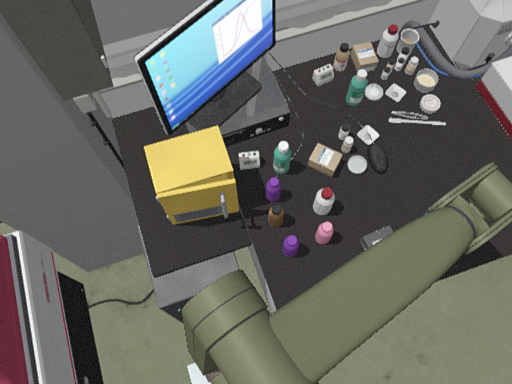

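View pics/wrist0.png

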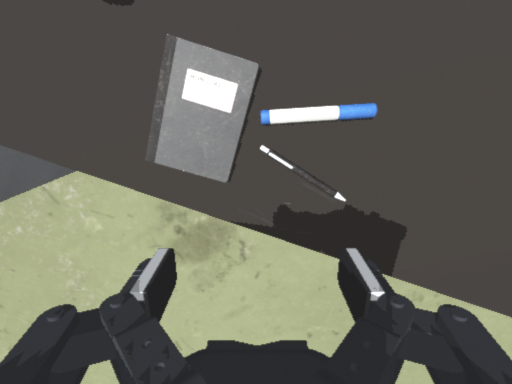

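The top image shows the cabinet at about (193,175). The amber candidates are a bottle at (276,215), in the front middle, and another at (342,57), in the back clutter. Purple bottles stand at (273,189) and (291,245), and a pink one at (325,233). I'll check the choice in a close crop.

```bash
cat > h.py <<'E'
import numpy as np, cv2
from workcell import manip
def px(s,X):
    c=s["R"]@np.asarray(X,float)+s["t"]; p=s["mtx"]@c; return p[:2]/p[2]
def ray(s,u,v,z):
    d=s["R"].T@np.linalg.inv(s["mtx"])@np.array([u,v,1.]); o=-s["R"].T@s["t"]
    return o+d*(z-o[2])/d[2]
E
python3 - <<'E'
from h import *
s=manip.snapshot("top"); im=s["image"][:,:,::-1]
cv2.imwrite("pics/t1.png",cv2.resize(im[120:270,140:340],None,fx=4,fy=4,interpolation=cv2.INTER_CUBIC))
s2=manip.snapshot("scene");print(-s["R"].T@s["t"],-s2["R"].T@s2["t"])
cv2.imwrite("pics/s1.png",cv2.resize(s2["image"][120:270,130:330,::-1],None,fx=4,fy=4,interpolation=cv2.INTER_CUBIC))
E
```

```text
[ 0.06647518 -0.03246499  1.37473006] [-0.39571538  0.35877857  1.12297129]
```

View pics/t1.png

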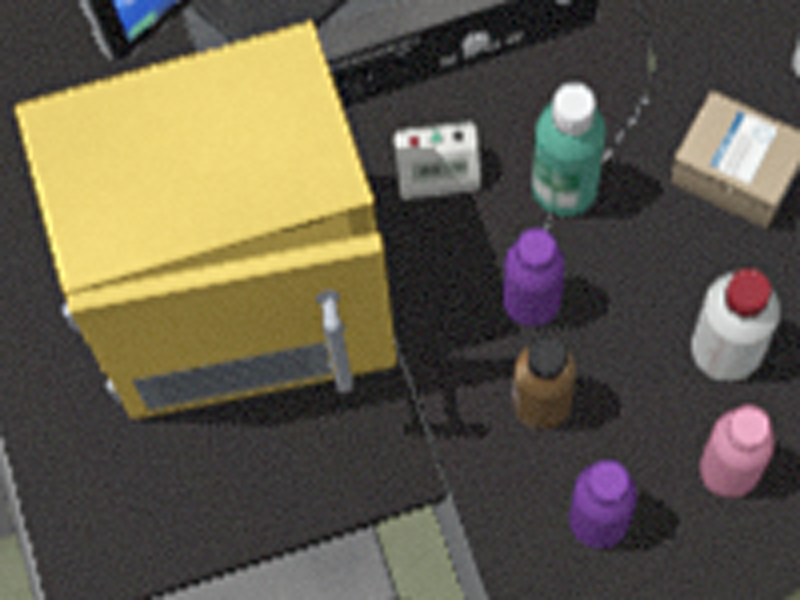

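View pics/s1.png

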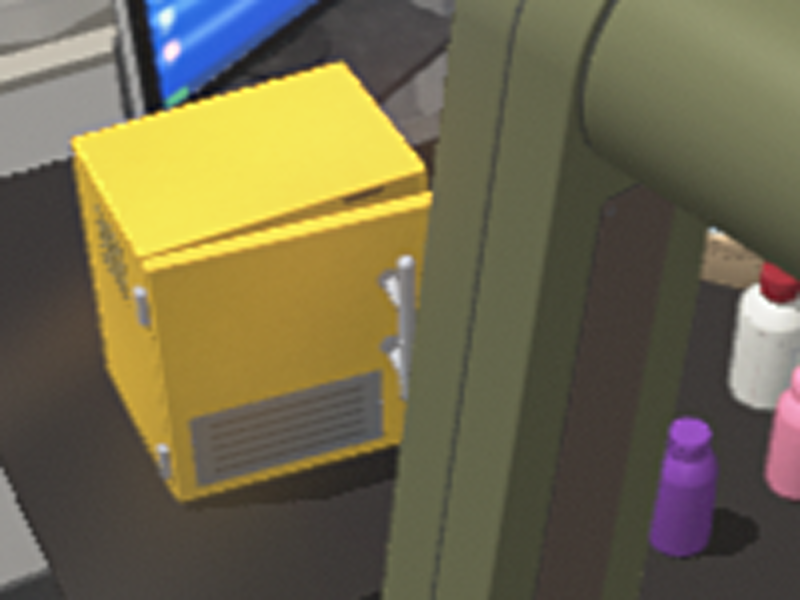

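Run:
```python
from h import *
from scipy.optimize import least_squares
T=manip.snapshot("top"); S=manip.snapshot("scene")
tp=lambda u,v:np.array([u/4+140-.375,v/4+120-.375]); sp=lambda u,v:np.array([u/4+130-.375,v/4+120-.375])
C=[(.075,.11,.25),(.075,-.11,.25),(-.075,-.11,.25),(-.075,.11,.25)]
to=[tp(18,104),tp(315,22),tp(373,205),tp(70,290)]
so=[sp(75,143),sp(345,62),sp(427,173),sp(145,258)]
def W(p,c):
    a=p[2];return np.array([p[0]+np.cos(a)*c[0]-np.sin(a)*c[1],p[1]+np.sin(a)*c[0]+np.cos(a)*c[1],c[2]])
f=lambda p:np.concatenate([px(T,W(p,c))-o for c,o in zip(C,to)]+[px(S,W(p,c))-o for c,o in zip(C,so)])
r=least_squares(f,[.55,.2,0.],loss='soft_l1');print(r.x,r.fun.round(1))
p=r.x
def hnd(q,z=.24):
    # hinge at cabinet (-.075,.11); door frame rotated by -q? free edge swings to -x
    h=np.array([-.075,.11]); d=np.array([-.054,-.175])
    for s in(1,-1):
        a=-q
    c,s=np.cos(-q),np.sin(-q)
    e=np.array([c*d[0]-s*d[1],s*d[0]+c*d[1]])+h
    return W(p,(e[0],e[1],z))
for q in np.arange(0,.4,.05): print(q,(4*(px(T,hnd(q))-[140,120])).round(),(4*(px(T,hnd(q,.1))-[140,120])).round(),(4*(px(S,hnd(q))-[130,120])).round(),hnd(q).round(3))
print("obs top bar top (330,298) bottom (345,388); scene (405,260)")
def cyl(name,u,v,z,base=None): print(name,ray(T,*tp(u,v),z).round(3))
cyl("amber cap",549,345,.115);cyl("amber base-front",546,420,0)
cyl("purpleA cap",538,243,.115);cyl("purpleB",609,478,.115);cyl("green",575,95,.155);cyl("white",750,285,.13);cyl("pink",752,424,.115)
cyl("cab bench edge",0,430,0);cyl("e",440,495,0);cyl("e2",400,350,0);cyl("wall?",60,200,0)
cyl("dev",440,150,0.03)
```

```text
[ 0.65511376 -0.03019014 -0.02421519] [-0.2  0.8  0.   0.5  0.5 -0.3 -1.2  1.  -0.2 -1.7  0.4 -0.5  0.9 -1.3
 -0.6 -0.5]
0.0 [334. 295.] [347. 363.] [405. 238.] [ 0.525 -0.092  0.24 ]
0.05 [333. 307.] [347. 375.] [407. 247.] [ 0.516 -0.089  0.24 ]
0.1 [332. 320.] [346. 386.] [408. 255.] [ 0.508 -0.085  0.24 ]
0.15000000000000002 [330. 332.] [344. 398.] [408. 264.] [ 0.499 -0.081  0.24 ]
0.2 [328. 345.] [342. 409.] [408. 273.] [ 0.491 -0.077  0.24 ]
0.25 [324. 357.] [339. 421.] [407. 282.] [ 0.483 -0.072  0.24 ]
0.30000000000000004 [320. 370.] [335. 432.] [405. 290.] [ 0.476 -0.067  0.24 ]
0.35000000000000003 [316. 382.] [331. 443.] [402. 299.] [ 0.469 -0.062  0.24 ]
obs top bar top (330,298) bottom (345,388); scene (405,260)
amber cap [ 0.485 -0.238  0.115]
amber base-front [ 0.463 -0.233  0.   ]
purpleA cap [ 0.566 -0.259  0.115]
purpleB [ 0.373 -0.244  0.115]
green [ 0.657 -0.321  0.155]
white [ 0.475 -0.395  0.13 ]
pink [ 0.377 -0.358  0.115]
cab bench edge [0.6   0.186 0.   ]
e [ 0.432 -0.132  0.   ]
e2 [ 0.559 -0.14   0.   ]
wall? [0.783 0.089 0.   ]
dev [ 0.706 -0.226  0.03 ]
```

```bash
cat >> h.py <<'E'
from scipy.spatial.transform import Rotation as Rn
CAB=np.array([0.6551,-0.0302,-0.0242])
def W(c,p=CAB):
    a=p[2];return np.array([p[0]+np.cos(a)*c[0]-np.sin(a)*c[1],p[1]+np.sin(a)*c[0]+np.cos(a)*c[1],c[2]])
def door(d,q,z):  # d: (x,y) in door_hinge axes
    c,s=np.cos(-q),np.sin(-q)
    return W((-.075+c*d[0]-s*d[1],.11+s*d[0]+c*d[1],z))
def pose():
    s=manip.sense(); q=s["tcp_rot"]; return s["position"],Rn.from_quat([q[1],q[2],q[3],q[0]]),s
E
python3 - <<'E'
from h import *
p,R,s=pose(); print(R.as_matrix().round(3))
for n,(x0,y0) in {"top":(140,120),"scene":(130,120)}.items():
    S=manip.snapshot(n); im=cv2.resize(S["image"][y0:y0+150,x0:x0+200,::-1],None,fx=4,fy=4,interpolation=cv2.INTER_CUBIC)
    P=lambda X:tuple(int(v) for v in (4*(px(S,X)+.5-[x0,y0])))
    for c in [(-.075,.11),(-.075,-.11),(.075,-.11),(.075,.11)]:
        for z in(0,.25): cv2.circle(im,P(W((*c,z))),4,(255,0,0),1)
    for q,col in((.05,(0,255,0)),(.12,(0,0,255))):
        cv2.line(im,P(door((-.054,-.175),q,.1)),P(door((-.054,-.175),q,.24)),col,1)
        for z in(.009,.249): cv2.line(im,P(door((-.014,0),q,z)),P(door((-.014,-.218),q,z)),col,1)
        for z in(.122,.188): cv2.line(im,P(door((-.014,-.175),q,z)),P(door((-.054,-.175),q,z)),col,1)
    for z in (0,.08,.115):
        for rr in [.0235]:
            for a in np.arange(0,6.3,.3): cv2.circle(im,P((.485+rr*np.cos(a),-.238+rr*np.sin(a),z)),1,(255,255,0),-1)
    cv2.imwrite(f"pics/ov_{n}.png",im)
E
```

```text
[[-0.     0.349 -0.937]
 [ 0.001 -0.937 -0.349]
 [-1.    -0.001 -0.   ]]
```

View pics/ov_top.png

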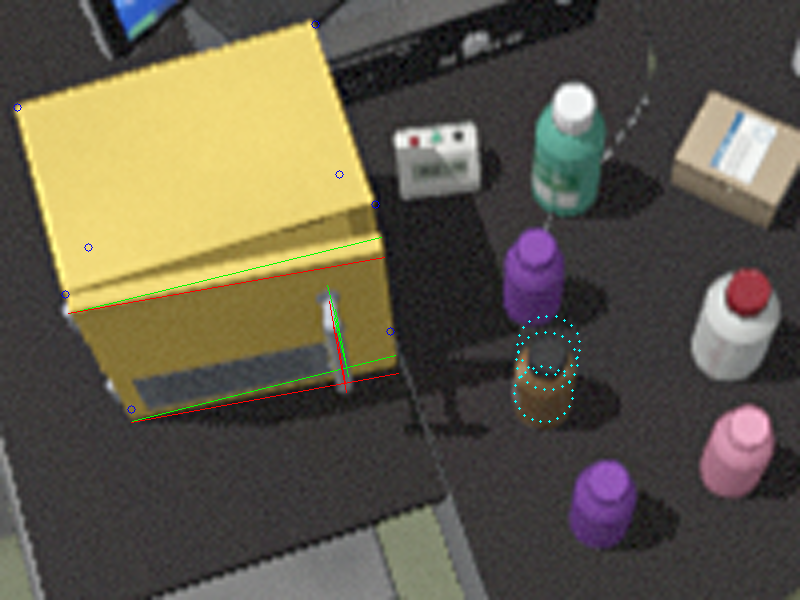

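View pics/ov_scene.png

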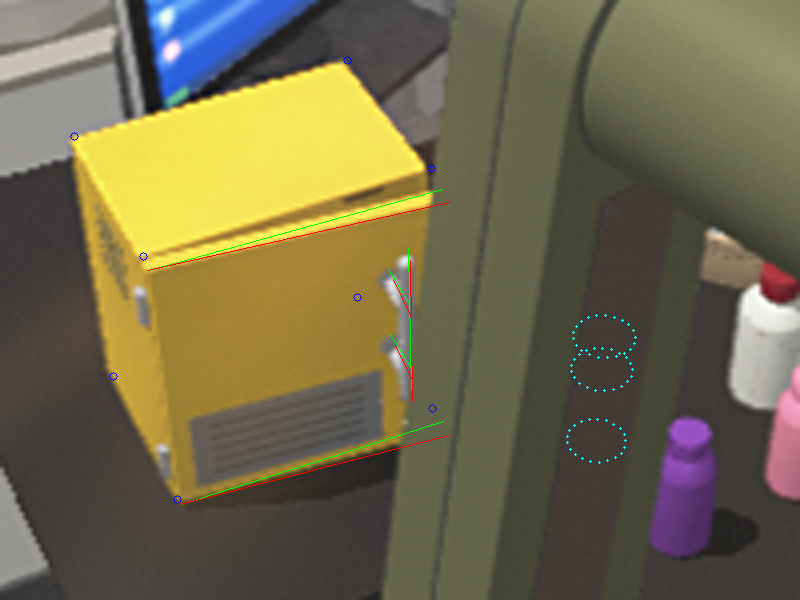

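The overlay confirms the choice: the amber bottle with the black cap is at crop (545,385), world about (0.485, -0.238). The door is about 0.1 rad ajar, with the handle near (0.508, -0.085).

I'll raise the tool, turn it, and go above the handle.

>>> {"op": "drive_tool", "data": {"steps": [[[-0.006, 0, 0], [-10.2, 0, 0]], [[-0.006, 0, 0], [-10.2, 0, 0]], [[-0.006, 0, 0], [-10.2, 0, 0]], [[-0.006, 0, 0], [-10.2, 0, 0]], [[-0.006, 0, 0], [-10.2, 0, 0]], [[-0.006, 0, 0], [-10.2, 0, 0]], [[-0.006, 0, 0], [-10.2, 0, 0]], [[-0.006, 0, 0], [-10.2, 0, 0]], [[-0.006, 0, 0], [-10.2, 0, 0]], [[-0.006, 0, 0], [-10.2, 0, 0]], [[-0.006, 0, 0], [-10.2, 0, 0]], [[-0.006, 0, 0], [-10.2, 0, 0]], [[-0.006, 0, 0], [-10.2, 0, 0]], [[-0.006, 0, 0], [-10.2, 0, 0]], [[-0.006, 0, 0], [-10, 0, 0]]]}}

```text
t: 2.33
position: [0.227, -0.6091, 0.3216]
tcp_rot: [0.706, 0.04, 0.706, -0.04]
wrist_force: [0.0, -0.3, 0.0]
opening: 1.0
```

```bash
cat >> h.py <<'E'
def goto(P,Rt=None):
    p,R,s=pose(); d=R.inv().apply(np.asarray(P)-p); print("t",s["t"],"pos",p.round(4),"q",s["joint_positions"].round(3),"F",s["wrist_force"].round(1),"open",round(s["opening"],3))
    print("tool delta",d.round(4), "n62",np.ceil(np.abs(d).max()/.0625))
    if Rt is not None: print("turn(tool,deg)",np.degrees((R.inv()*Rt).as_rotvec()).round(2))
    open("log.txt","a").write(repr((s["joint_positions"].tolist(),p.tolist(),R.as_quat().tolist()))+"\n")
    return d
def down(ang): # tool pointing down, tool y at ang (deg)
    a=np.radians(ang); y=np.array([np.cos(a),np.sin(a),0]); x=np.array([0,0,-1.]); return Rn.from_matrix(np.c_[x,y,np.cross(x,y)])
E
python3 - <<'E'
from h import *
goto([.508,-.085,.32],down(82.9))
E
```

```text
t 2.325 pos [ 0.227  -0.6091  0.3216] q [-1.297  0.084  1.543  0.     1.514 -2.755] F [ 0.  -0.3  0. ] open 1.0
tool delta [0.0015 0.5522 0.2206] n62 9.0
turn(tool,deg) [0.67 0.   0.  ]
```

>>> {"op": "drive_tool", "data": {"steps": [[[0, 0.046, 0.0184], [0, 0, 0]], [[0, 0.046, 0.0184], [0, 0, 0]], [[0, 0.046, 0.0184], [0, 0, 0]], [[0, 0.046, 0.0184], [0, 0, 0]], [[0, 0.046, 0.0184], [0, 0, 0]], [[0, 0.046, 0.0184], [0, 0, 0]], [[0, 0.046, 0.0184], [0, 0, 0]], [[0, 0.046, 0.0184], [0, 0, 0]], [[0, 0.046, 0.0184], [0, 0, 0]], [[0, 0.046, 0.0184], [0, 0, 0]], [[0, 0.046, 0.0184], [0, 0, 0]], [[0, 0.046, 0.0184], [0, 0, 0]], [[0, 0, 0], [0, 0, 0]], [[0, 0, 0], [0, 0, 0]]]}}

```text
t: 4.08
position: [0.5111, -0.087, 0.3213]
tcp_rot: [0.706, 0.041, 0.706, -0.042]
wrist_force: [1.2, -0.5, -0.5]
opening: 1.005
```

Run:
```python
from h import *
goto([.508,-.085,.203],down(82.9))
for n in ("wrist","top","scene"):
    s=manip.snapshot(n); im=s["image"][:,:,::-1].copy()
    if n=="wrist":
        im=cv2.resize(im,None,fx=1.5,fy=1.5)
        for q,c in((.05,(0,255,0)),(.1,(0,0,255)),(.15,(255,0,255))):
            P=lambda X:tuple(int(v) for v in 1.5*(px(s,X)+.5))
            cv2.circle(im,P(door((-.054,-.175),q,.24)),4,c,1)
            cv2.line(im,P(door((-.014,0),q,.249)),P(door((-.014,-.218),q,.249)),c,1)
        for c in [(-.075,.11),(-.075,-.11)]: cv2.circle(im,P(W((*c,.25))),4,(255,255,0),1)
    cv2.imwrite(f"pics/{n}2.png",im)
```

```text
t 4.075 pos [ 0.5111 -0.087   0.3213] q [-0.272 -0.212  1.825 -0.     1.528 -1.725] F [ 1.2 -0.5 -0.5] open 1.005
tool delta [ 0.1183  0.0017 -0.0033] n62 2.0
turn(tool,deg) [ 0.37 -0.01  0.03]
```

View pics/wrist2.png

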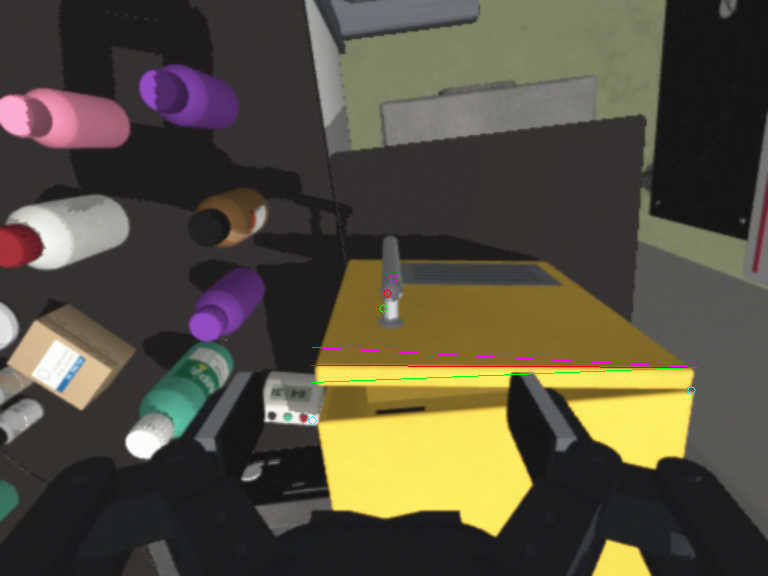

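View pics/scene2.png

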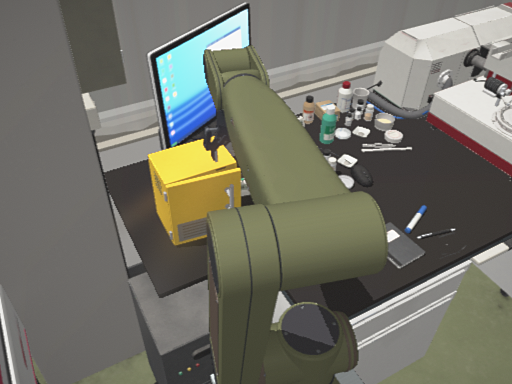

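The wrist image puts the bar top at (391,292), against a prediction of (388,293) for q=0.1, so the model fits. I'll descend and grip.

>>> {"op": "drive_tool", "data": {"steps": [[[0.02, 0.0003, -0.0005], [0.3, 0, 0]], [[0.02, 0.0004, -0.0005], [0, 0, 0]], [[0.02, 0.0004, -0.0005], [0, 0, 0]], [[0.02, 0.0004, -0.0005], [0, 0, 0]], [[0.02, 0.0003, -0.0005], [0, 0, 0]], [[0.018, 0, -0.0005], [0, 0, 0]], [[0, 0, 0], [0, 0, 0]]]}}

```text
t: 5.1
position: [0.5074, -0.0844, 0.2011]
tcp_rot: [0.704, 0.044, 0.707, -0.043]
wrist_force: [-0.4, -0.4, -0.4]
opening: 1.0
```

>>> {"op": "drive_tool", "data": {"steps": [[[0, 0, 0], [0, 0, 0]], [[0, 0, 0], [0, 0, 0]], [[0, 0, 0], [0, 0, 0]], [[0, 0, 0], [0, 0, 0]], [[0, 0, 0], [0, 0, 0]], [[0, 0, 0], [0, 0, 0]], [[0, 0, 0], [0, 0, 0]], [[0, 0, 0], [0, 0, 0]]], "fingers": 0, "force": 40}}

```text
t: 6.1
position: [0.5094, -0.0834, 0.204]
tcp_rot: [0.707, 0.045, 0.705, -0.042]
wrist_force: [2.8, 5.6, 1.4]
opening: 0.129
```

Run:
```python
from h import *
goto([.508,-.085,.203],down(82.9))
for q in (.1,.3,.8,1.6): print(q, door((-.054,-.175),q,.203).round(4), 88.6-1.39-np.degrees(q)-.0)
s=manip.snapshot("wrist"); cv2.imwrite("pics/w3.png",s["image"][:,:,::-1])
```

```text
t 6.1 pos [ 0.5094 -0.0834  0.204 ] q [-0.268 -0.159  1.976  0.004  1.323 -1.717] F [2.8 5.6 1.4] open 0.129
tool delta [ 0.001  -0.0018 -0.0012] n62 1.0
turn(tool,deg) [ 0.05  0.13 -0.19]
0.1 [ 0.5075 -0.0854  0.203 ] 81.48042204869176
0.3 [ 0.4759 -0.0671  0.203 ] 70.0212661460753
0.8 [0.4177 0.0024 0.203 ] 41.37337638953413
1.6 [0.4109 0.1448 0.203 ] -4.463247220931734
```

View pics/w3.png

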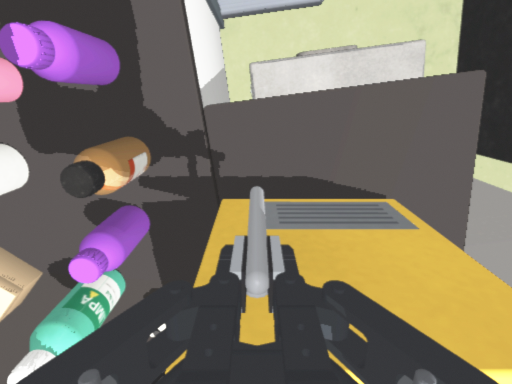

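>>> {"op": "drive_tool", "data": {"steps": [[[0, 0.0027, -0.0076], [2.5, 0, 0]], [[0, 0.0054, -0.01505], [5, 0, 0]], [[0, 0.0054, -0.01505], [5, 0, 0]], [[0, 0.0054, -0.01505], [5, 0, 0]], [[0, 0.0054, -0.01505], [5, 0, 0]], [[0, 0.0054, -0.01505], [5, 0, 0]], [[0, 0.0054, -0.01505], [5, 0, 0]], [[0, 0, 0], [0, 0, 0]]]}}

```text
t: 7.15
position: [0.4311, -0.0169, 0.204]
tcp_rot: [0.666, 0.24, 0.665, -0.238]
wrist_force: [3.6, 2.3, -0.2]
opening: 0.124
```

```bash
cat >> h.py <<'E'
def fitq():
    p,R,s=pose(); qs=np.linspace(-.05,1.9,1951)
    D=np.array([door((-.054,-.175),q,p[2]) for q in qs]); i=np.argmin(np.linalg.norm(D-p,axis=1))
    y=R.as_matrix()[:,1]; print("q~",qs[i],"offset",(p-D[i]).round(4),"tool y ang",np.degrees(np.arctan2(y[1],y[0])),"door ang",90-1.39-np.degrees(qs[i]))
E
python3 - <<'E'
from h import *
goto([.508,-.085,.203]);fitq()
E
```

```text
t 7.15 pos [ 0.4311 -0.0169  0.204 ] q [-1.650e-01 -3.730e-01  2.147e+00  2.000e-03  1.365e+00 -1.047e+00] F [ 3.6  2.3 -0.2] open 0.124
tool delta [ 0.0011 -0.0036  0.1027] n62 2.0
q~ 0.6709999999999999 offset [0.0019 0.0013 0.    ] tool y ang 50.51511545699153 door ang 50.164531946721766
```

>>> {"op": "drive_tool", "data": {"steps": [[[0, 0.0027, -0.0076], [2.5, 0, 0]], [[0, 0.0054, -0.01505], [5, 0, 0]], [[0, 0.0054, -0.01505], [5, 0, 0]], [[0, 0.0054, -0.01505], [5, 0, 0]], [[0, 0.0054, -0.01505], [5, 0, 0]], [[0, 0.0054, -0.01505], [5, 0, 0]], [[0, 0.0054, -0.01505], [5, 0, 0]], [[0, 0.0054, -0.01505], [5, 0, 0]], [[0, 0.0054, -0.01505], [5, 0, 0]], [[0, 0.0054, -0.01505], [5, 0, 0]], [[0, 0.0054, -0.01505], [5, 0, 0]], [[0, 0, 0], [0, 0, 0]], [[0, 0, 0], [0, 0, 0]]]}}

```text
t: 8.78
position: [0.4108, 0.1431, 0.204]
tcp_rot: [-0.491, -0.508, -0.492, 0.509]
wrist_force: [-4.0, 2.1, 4.5]
opening: 0.123
```

Run:
```python
from h import *
goto([.508,-.085,.203]);fitq()
s=manip.snapshot("top"); cv2.imwrite("pics/t4.png",s["image"][:,:,::-1])
```

```text
t 8.775 pos [0.4108 0.1431 0.204 ] q [ 2.110e-01 -3.600e-01  2.138e+00  1.000e-03  1.365e+00  2.450e-01] F [-4.   2.1  4.5] open 0.123
tool delta [0.0008 0.1049 0.2246] n62 4.0
q~ 1.591 offset [ 0.0005 -0.0002  0.    ] tool y ang -1.9563314003031644 door ang -2.547585205313979
```

View pics/t4.png

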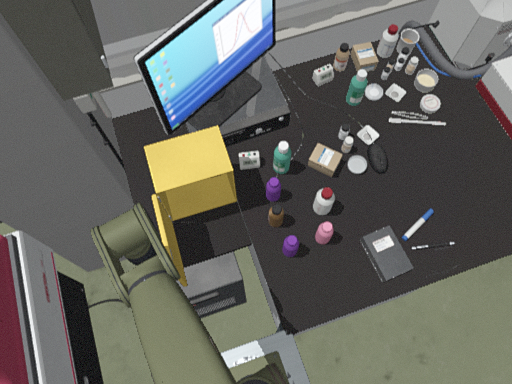

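>>> {"op": "drive_tool", "data": {"steps": [[[0, 0, 0], [0, 0, 0]], [[0, 0, 0], [0, 0, 0]], [[0, 0, 0], [0, 0, 0]], [[0, 0, 0], [0, 0, 0]]], "fingers": 0.085}}

```text
t: 9.32
position: [0.4109, 0.143, 0.2031]
tcp_rot: [-0.491, -0.509, -0.491, 0.509]
wrist_force: [-0.1, 0.4, 0.5]
opening: 0.954
```

>>> {"op": "drive_tool", "data": {"steps": [[[-0.02, 0, 0], [0, 0, 0]], [[-0.03, 0, 0], [0, 0, 0]], [[-0.03, 0, 0], [0, 0, 0]], [[-0.03, 0, 0], [0, 0, 0]], [[-0.02, 0, 0], [0, 0, 0]], [[0, 0, 0], [0, 0, 0]]]}}

```text
t: 10.07
position: [0.4117, 0.1434, 0.3358]
tcp_rot: [0.492, 0.51, 0.49, -0.508]
wrist_force: [-0.1, 1.1, -1.0]
opening: 0.996
```

Run:
```python
from h import *
goto([.44,-.1,.33],down(60))
from scipy.optimize import least_squares
L=[eval(l) for l in open("log.txt")]
def fk(q,k):
    h,a1,d,L2,e,L3,Lt=k
    c,s=np.cos,np.sin
    A=q[1];B=A+q[2]
    r=a1+L2*s(A)+L3*s(B)+e*c(B); z=h+L2*c(A)+L3*c(B)-e*s(B)
    # wrist: forearm dir f, normal u
    f=np.array([s(B),0,c(B)]); n=np.array([c(B),0,-s(B)]); lat=np.array([0,1,0.])
    m=c(q[3])*n+s(q[3])*lat  # sign tbd
    t=c(q[4])*f+s(q[4])*m
    P=np.array([r,d,z])+Lt*t
    return Rn.from_euler('z',q[0]).apply(P)
f=lambda k:np.concatenate([fk(q,k)-p for q,p,_ in L]+[[(k[6]-.25)*1e-3, (k[1])*1e-3,k[4]*1e-3]])
r=least_squares(f,[.3,0,.054,.4,0,.4,.25]);print(r.x.round(4),np.abs(r.fun).max())
```

```text
t 10.075 pos [0.4117 0.1434 0.3358] q [ 0.212 -0.415  1.959  0.     1.594  0.248] F [-0.1  1.1 -1. ] open 0.996
tool delta [0.0057 0.0369 0.2422] n62 4.0
turn(tool,deg) [-62.05   0.07  -0.25]
[0.2222 0.     0.0536 0.4524 0.0424 0.6131 0.2745] 4.2403394817497625e-05
```

```bash
cat >> h.py <<'E'
from scipy.optimize import least_squares
LO=np.array([-2.61,-1.02,.03,-1.35,.32,-2.91]);HI=np.array([2.61,2.33,2.71,4.49,2.68,2.91])
K=np.array([0.2222,0,0.0536,0.4524,0.0424,0.6131,0.2745]);SG=1
def fk(q,k=None,sg=None):
    k=K if k is None else k; sg=SG if sg is None else sg
    h,a1,d,L2,e,L3,Lt=k; c,s=np.cos,np.sin; A=q[1];B=A+q[2]
    f=np.array([s(B),0,c(B)]); n=np.array([c(B),0,-s(B)]); lat=np.array([0,sg,0.])
    m=c(q[3])*n+s(q[3])*lat; t=c(q[4])*f+s(q[4])*m; b=-(-s(q[4])*f+c(q[4])*m)
    Wc=np.array([a1+L2*s(A),d,h+L2*c(A)])+L3*f+e*n
    Z=Rn.from_euler('z',q[0]); y=c(q[5])*b+s(q[5])*np.cross(t,b)
    return Z.apply(Wc+Lt*t),Rn.from_matrix(Z.as_matrix()@np.c_[t,y,np.cross(t,y)]),Z.apply(Wc)
def ik(P,R,q0,**k):
    f=lambda q:(lambda r:np.concatenate([(r[0]-P)*10,(R.inv()*r[1]).as_rotvec()]))(fk(q,**k))
    r=least_squares(f,np.clip(q0,LO+.01,HI-.01),bounds=(LO,HI)); return r.x,np.abs(r.fun).max()
def tilt(yaw,pitch,flip=1): # tool x horizontal heading yaw deg, pitched down by pitch deg; tool y horizontal (left if flip=1)
    a,b=np.radians([yaw,pitch]); x=np.array([np.cos(b)*np.cos(a),np.cos(b)*np.sin(a),-np.sin(b)]); y=flip*np.array([-np.sin(a),np.cos(a),0]); return Rn.from_matrix(np.c_[x,y,np.cross(x,y)])
E
python3 - <<'E'
from h import *
p,R,s=pose(); q=s["joint_positions"]; P,Rm,_=fk(q); print(P,p,np.degrees((R.inv()*Rm).as_rotvec()).round(2))
B=np.array([.484,-.236,.06])
for pit in(20,30,40,50):
  for yaw in(-30,-45,-60,-75,-90):
    for flip in(1,-1):
      for sg in(1,):
        Rt=tilt(yaw,pit,flip); x=Rt.as_matrix()[:,0]; best=None
        for q0 in ([-.3,-.3,2,0,1.3,0],[-.3,-.3,2,.8,1,-1.5],[-.3,-.3,2,-.8,1,-1.5],[-.3,-.3,2,.8,1,1.5],[-.3,-.3,2,-.8,1,1.5]):
          z,e=ik(B+.019*x,Rt,q0,sg=sg)
          if best is None or e<best[1]: best=(z,e)
        print(pit,yaw,flip,best[0].round(2),round(best[1],4),fk(best[0],sg=sg)[2].round(2))
E
```

```text
[0.41173436 0.14338037 0.33583785] [0.41173852 0.14338127 0.33583786] [ 0. -0.  0.]
20 -30 1 [-0.58 -0.05  2.58  3.05  0.61  1.62] 0.0 [ 0.28 -0.12  0.15]
20 -30 -1 [-0.58 -0.05  2.58  3.05  0.61 -1.52] 0.0 [ 0.28 -0.12  0.15]
20 -45 1 [-0.38  0.    2.53  3.77  0.69  1.2 ] 0.0 [ 0.31 -0.07  0.15]
20 -45 -1 [-0.38  0.    2.53  3.77  0.69 -1.94] 0.0 [ 0.31 -0.07  0.15]
20 -60 1 [-0.22  0.09  2.43  4.27  0.87  0.98] 0.0 [ 0.36 -0.03  0.15]
20 -60 -1 [-0.22  0.09  2.43  4.27  0.87 -2.16] 0.0 [ 0.36 -0.03  0.15]
20 -75 1 [-0.15  0.16  2.23 -1.35  1.03  0.62] 0.1811 [ 0.46 -0.01  0.19]
20 -75 -1 [-0.15  0.2   2.34  4.49  1.05 -2.17] 0.0642 [ 0.4  -0.01  0.14]
20 -90 1 [-0.11  0.3   2.15 -1.35  1.24  0.8 ] 0.0483 [0.5  0.   0.16]
20 -90 -1 [-0.11  0.3   2.15 -1.35  1.24 -2.34] 0.0483 [0.5  0.   0.16]
30 -30 1 [-0.58 -0.15  2.55  3.    0.32  1.68] 0.0053 [ 0.29 -0.13  0.19]
30 -30 -1 [-0.58 -0.15  2.55  3.    0.32 -1.46] 0.0053 [ 0.29 -0.13  0.19]
30 -45 1 [-0.4  -0.1   2.51  4.04  0.43  0.93] 0.0 [ 0.33 -0.08  0.19]
30 -45 -1 [-0.4  -0.1   2.51  4.04  0.43 -2.22] 0.0 [ 0.33 -0.08  0.19]
30 
[... 1200 characters left out ...]
.15  0.32 -1.76] 0.076 [ 0.35 -0.17  0.27]
50 -30 -1 [-0.58 -0.18  2.39  0.15  0.32  1.38] 0.076 [ 0.35 -0.17  0.27]
50 -45 1 [-0.45 -0.16  2.4  -0.75  0.32 -0.58] 0.0048 [ 0.37 -0.12  0.26]
50 -45 -1 [-0.45 -0.16  2.4  -0.75  0.32  2.56] 0.0048 [ 0.37 -0.12  0.26]
50 -60 1 [-0.36 -0.09  2.34 -0.96  0.52 -0.12] 0.0 [ 0.4  -0.09  0.26]
50 -60 -1 [-0.38 -0.1   2.33 -0.87  0.51  2.91] 0.0325 [ 0.4  -0.1   0.26]
50 -75 1 [-0.29 -0.01  2.26 -0.96  0.73  0.14] 0.0 [ 0.44 -0.08  0.26]
50 -75 -1 [-0.28 -0.    2.27 -1.03  0.74 -2.91] 0.0387 [ 0.44 -0.07  0.25]
50 -90 1 [-0.26  0.08  2.17 -0.9   0.92  0.32] 0.0 [ 0.48 -0.07  0.26]
50 -90 -1 [-0.26  0.08  2.17 -0.9   0.92 -2.82] 0.0 [ 0.48 -0.07  0.26]
```

>>> {"op": "drive_tool", "data": {"steps": [[[0, 0.0048, 0.03], [0, 0, 0]], [[0, 0.0048, 0.03], [0, 0, 0]], [[0, 0.0048, 0.03], [0, 0, 0]], [[0, 0.0048, 0.03], [0, 0, 0]], [[0, 0.0048, 0.03], [0, 0, 0]], [[0, 0.0048, 0.03], [0, 0, 0]], [[0, 0.0048, 0.03], [0, 0, 0]], [[0, 0.0048, 0.03], [0, 0, 0]], [[0, 0, 0], [0, -10, 0]], [[0, 0, 0], [0, -10, 0]], [[0, 0, 0], [0, 0, 0]]]}}

```text
t: 11.45
position: [0.4401, -0.0962, 0.3307]
tcp_rot: [-0.569, -0.411, -0.401, 0.589]
wrist_force: [-0.4, 0.7, 0.1]
opening: 0.995
```

Run:
```python
from h import *
goto([.44,-.1,.33])
p,R,s=pose(); q=s["joint_positions"]; print("qpitch",R.as_matrix()[:,0])
for sg in(1,-1):
  r=least_squares(lambda k:np.concatenate([fk(np.array(a),k,sg)[0]-b for a,b,_ in map(eval,open("log.txt"))]),K); print(sg,r.x.round(4),np.abs(r.fun).max())
  P,Rm,_=fk(q,sg=sg); print(sg,np.degrees((R.inv()*Rm).as_rotvec()).round(2))
```

```text
t 11.45 pos [ 0.4401 -0.0962  0.3307] q [-0.126 -0.388  1.975 -0.347  1.528 -0.085] F [-0.4  0.7  0.1] open 0.995
tool delta [ 0.002  -0.      0.0033] n62 1.0
qpitch [-0.01496147 -0.34041033 -0.94015794]
1 [0.2232 0.     0.0536 0.4524 0.0424 0.6131 0.2755] 1.7608692282067295e-12
1 [ 0. -0. -0.]
-1 [-0.2743 -0.0408  0.0528  0.4373  0.0563  0.6547 -0.2591] 0.023429541294318623
-1 [ 1.71 39.56  3.37]
```

```bash
sed -i 's/^K=.*;SG=1/K=np.array([.2232,0,.0536,.4524,.0424,.6131,.2755]);SG=1/' h.py
python3 - <<'E'
from h import *
p,R,s=pose(); qn=s["joint_positions"]
B=np.array([.484,-.236,.06])
def show(tag,G,yaw,pit,q0):
    Rt=tilt(yaw,pit); x=Rt.as_matrix()[:,0]; z,e=ik(np.array(G)+.019*x,Rt,q0); print(tag,pit,yaw,z.round(2),round(e,3),fk(z)[2].round(2)); return z
for pit in(35,40,45,50,60):
  for yaw in(-100,-90,-80,-70):
    g=show("pick",B,yaw,pit,qn)
  g=show("pick",B,-85,pit,qn)
  for yaw in(-60,-40,-20,0,20):
    g=show("place",[.64,-.06,.075],yaw,pit,g)
E
```

```text
pick 35 -100 [-0.16  0.24  2.1  -1.09  1.17  0.67] 0.0 [ 0.52 -0.03  0.21]
pick 35 -90 [-0.16  0.17  2.18 -1.2   1.05  0.63] 0.0 [ 0.48 -0.03  0.21]
pick 35 -80 [-0.18  0.1   2.26 -1.32  0.91  0.59] 0.0 [ 0.45 -0.03  0.21]
pick 35 -70 [-0.23  0.02  2.32 -1.35  0.76  0.47] 0.047 [ 0.42 -0.04  0.22]
pick 35 -85 [-0.17  0.13  2.22 -1.26  0.98  0.61] 0.0 [ 0.47 -0.03  0.21]
place 35 -60 [ 0.13  0.26  2.04 -1.29  0.9   0.5 ] 0.0 [0.53 0.12 0.22]
place 35 -40 [ 0.04  0.13  2.15 -1.35  0.58  0.27] 0.078 [0.49 0.07 0.24]
place 35 -20 [-0.05  0.06  2.21 -1.35  0.32 -0.02] 0.117 [0.47 0.03 0.25]
place 35 0 [-0.04  0.06  2.21 -1.35  0.32 -0.23] 0.341 [0.47 0.04 0.25]
place 35 20 [-0.32  0.05  2.17  0.96  0.46 -2.91] 0.226 [ 0.48 -0.1   0.27]
pick 40 -100 [-0.19  0.2   2.1  -1.02  1.12  0.6 ] 0.0 [ 0.52 -0.04  0.22]
pick 40 -90 [-0.19  0.13  2.18 -1.11  1.    0.54] 0.0 [ 0.48 -0.04  0.22]
pick 40 -80 [-0.21  0.07  2.26 -1.2   0.86  0.47] 0.0 [ 0.45 -0.04  0.22]
pick 40 -70 [-0.25 -0.    2.33 -1.3   0.71  0.41] 0.0 [ 0.42 -0.05  0.22]
pick 40 -85 [-0.2   0.1   2.22 -1.16  0.93  0.5 ] 0.0 [ 0.47 -
[... 1901 characters left out ...]
4  0.97  0.23] 0.0 [ 0.51 -0.11  0.28]
pick 60 -90 [-0.33  0.05  2.15 -0.66  0.88  0.09] 0.0 [ 0.48 -0.11  0.28]
pick 60 -80 [-0.35 -0.    2.2  -0.66  0.78 -0.08] 0.0 [ 0.46 -0.11  0.28]
pick 60 -70 [-0.37 -0.05  2.24 -0.63  0.68 -0.28] 0.0 [ 0.44 -0.12  0.28]
pick 60 -85 [-0.34  0.02  2.17 -0.66  0.83  0.01] 0.0 [ 0.47 -0.11  0.28]
place 60 -60 [-0.    0.19  1.96 -0.63  0.82 -0.13] 0.0 [0.58 0.05 0.3 ]
place 60 -40 [-0.06  0.12  2.04 -0.54  0.62 -0.54] 0.0 [0.54 0.02 0.3 ]
place 60 -20 [-0.13  0.07  2.09 -0.23  0.48 -1.17] 0.0 [ 0.52 -0.02  0.3 ]
place 60 0 [-0.22  0.06  2.1   0.24  0.48 -1.98] 0.0 [ 0.51 -0.06  0.3 ]
place 60 20 [-0.3   0.09  2.07  0.55  0.62 -2.61] 0.0 [ 0.52 -0.1   0.3 ]
```

Run:
```python
from h import *
p,R,s=pose(); qn=s["joint_positions"]
B=np.array([.484,-.236,.068])
def show(tag,G,yaw,pit,q0,back=0):
    Rt=tilt(yaw,pit); x=Rt.as_matrix()[:,0]; z,e=ik(np.array(G)+(.019-.005)*x,Rt,q0); print(tag,pit,yaw,z.round(2),round(e,3),fk(z)[2].round(2)); return z
for pit in(50,53,56,60):
  g=show("pick",B,-75,pit,qn)
  for yaw in(-60,-45,-30,-15):
    g=show("mid",[.40+.08*(yaw+60)/60,-.12,.18],yaw,pit,g)
  for yaw in(0,10,20): 
    g=show("front",[.46,-.06,.081],yaw,pit,g)
    g=show("place",[.62,-.06,.081],yaw,pit,g)
```

```text
pick 50 -75 [-0.29 -0.04  2.26 -0.94  0.75  0.11] 0.0 [ 0.44 -0.07  0.27]
mid 50 -60 [-0.09 -0.63  2.48 -0.69  0.97 -0.3 ] 0.0 [0.32 0.03 0.38]
mid 50 -45 [-0.18 -0.69  2.51 -0.54  0.79 -0.69] 0.0 [ 0.3  -0.    0.38]
mid 50 -30 [-0.3  -0.71  2.52 -0.23  0.66 -1.22] 0.0 [ 0.29 -0.04  0.38]
mid 50 -15 [-0.43 -0.66  2.5   0.18  0.63 -1.85] 0.0 [ 0.3  -0.08  0.38]
front 50 0 [-0.38 -0.51  2.59  0.57  0.46 -2.39] 0.0 [ 0.29 -0.06  0.28]
place 50 0 [-0.25 -0.04  2.23  0.56  0.32 -2.3 ] 0.008 [ 0.45 -0.06  0.28]
front 50 10 [-0.47 -0.47  2.57  0.76  0.59 -2.76] 0.0 [ 0.29 -0.09  0.28]
place 50 10 [-0.31 -0.03  2.22  0.81  0.43 -2.71] 0.0 [ 0.45 -0.09  0.28]
front 50 20 [-0.5  -0.42  2.52  0.76  0.71 -2.91] 0.038 [ 0.31 -0.11  0.29]
place 50 20 [-0.35  0.    2.19  0.85  0.56 -2.91] 0.019 [ 0.47 -0.11  0.28]
pick 53 -75 [-0.31 -0.04  2.25 -0.85  0.75  0.02] 0.0 [ 0.44 -0.08  0.28]
mid 53 -60 [-0.12 -0.62  2.46 -0.62  0.98 -0.37] 0.0 [0.32 0.02 0.39]
mid 53 -45 [-0.2  -0.67  2.48 -0.47  0.82 -0.75] 0.0 [ 0.31 -0.01  0.39]
mid 53 -30 [-0.31 -0.68  2.49 -0.2   0.71 -1.25] 0.0 [ 0.3  -0.04  0.39]
[... 1430 characters left out ...]
46  1.02 -0.52] 0.0 [ 0.33 -0.01  0.41]
mid 60 -45 [-0.25 -0.62  2.43 -0.33  0.9  -0.88] 0.0 [ 0.33 -0.03  0.41]
mid 60 -30 [-0.33 -0.61  2.42 -0.13  0.82 -1.31] 0.0 [ 0.33 -0.05  0.41]
mid 60 -15 [-0.41 -0.56  2.39  0.1   0.79 -1.77] 0.0 [ 0.33 -0.09  0.41]
front 60 0 [-0.34 -0.43  2.5   0.3   0.6  -2.12] 0.0 [ 0.33 -0.06  0.31]
place 60 0 [-0.23 -0.    2.15  0.24  0.5  -1.99] 0.0 [ 0.49 -0.06  0.31]
front 60 10 [-0.4  -0.41  2.48  0.45  0.67 -2.45] 0.0 [ 0.33 -0.08  0.31]
place 60 10 [-0.27  0.01  2.14  0.42  0.56 -2.33] 0.0 [ 0.49 -0.08  0.31]
front 60 20 [-0.45 -0.37  2.46  0.55  0.76 -2.72] 0.0 [ 0.34 -0.1   0.31]
place 60 20 [-0.31  0.03  2.11  0.54  0.64 -2.61] 0.0 [ 0.5  -0.1   0.31]
```

Run:
```python
from h import *
B=np.array([.484,-.236,.068]); Rt=tilt(-75,55); x=Rt.as_matrix()[:,0]
P=B+(.014-.14)*x; print(P)
goto(P,Rt); p,R,s=pose(); print("shift in target frame", Rt.inv().apply(P-p).round(4))
```

```text
[ 0.46529498 -0.16619193  0.17121316]
t 11.45 pos [ 0.4401 -0.0962  0.3307] q [-0.126 -0.388  1.975 -0.347  1.528 -0.085] F [-0.4  0.7  0.1] open 0.995
tool delta [0.1734 0.0281 0.0107] n62 3.0
turn(tool,deg) [-14.86 -15.01   8.  ]
shift in target frame [ 0.1732  0.0062 -0.0308]
```

>>> {"op": "drive_tool", "data": {"steps": [[[0, 0, 0], [-7.43, -7.5, 4]], [[0, 0, 0], [-7.43, -7.5, 4]], [[0.02, 0.001, -0.005], [0, 0, 0]], [[0.03, 0.001, -0.005], [0, 0, 0]], [[0.04, 0.0015, -0.008], [0, 0, 0]], [[0.04, 0.0015, -0.008], [0, 0, 0]], [[0.025, 0.001, -0.005], [0, 0, 0]], [[0.018, 0, 0], [0, 0, 0]], [[0, 0, 0], [0, 0, 0]], [[0, 0, 0], [0, 0, 0]]], "fingers": 0.066}}

```text
t: 12.7
position: [0.4648, -0.1667, 0.1736]
tcp_rot: [0.697, 0.29, 0.366, -0.544]
wrist_force: [0.5, 0.7, -0.2]
opening: 0.777
```

Run:
```python
from h import *
B=np.array([.484,-.236,.068]); Rt=tilt(-75,55); x=Rt.as_matrix()[:,0]
goto(B+.014*x,Rt)
for n in("wrist","top"):
    s=manip.snapshot(n); f=1.5 if n=="wrist" else 4
    x0,y0=(0,0) if n=="wrist" else (200,140)
    im=s["image"][:,:,::-1] if n=="wrist" else s["image"][140:290,200:400,::-1]
    im=cv2.resize(im,None,fx=f,fy=f,interpolation=cv2.INTER_CUBIC)
    for z,rr in((0,.0235),(.08,.0235),(.115,.015)):
        for a in np.arange(0,6.3,.2):
            u,v=f*(px(s,(B[0]+rr*np.cos(a),B[1]+rr*np.sin(a),z))+.5-[x0,y0]); cv2.circle(im,(int(u),int(v)),1,(255,255,0),-1)
    cv2.imwrite(f"pics/{n}5.png",im)
```

```text
t 12.7 pos [ 0.4648 -0.1667  0.1736] q [-0.164 -0.307  2.234 -0.64   1.046 -0.123] F [ 0.5  0.7 -0.2] open 0.777
tool delta [ 0.1417  0.0014 -0.0002] n62 3.0
turn(tool,deg) [-1.09 -0.61  0.35]
```

View pics/wrist5.png

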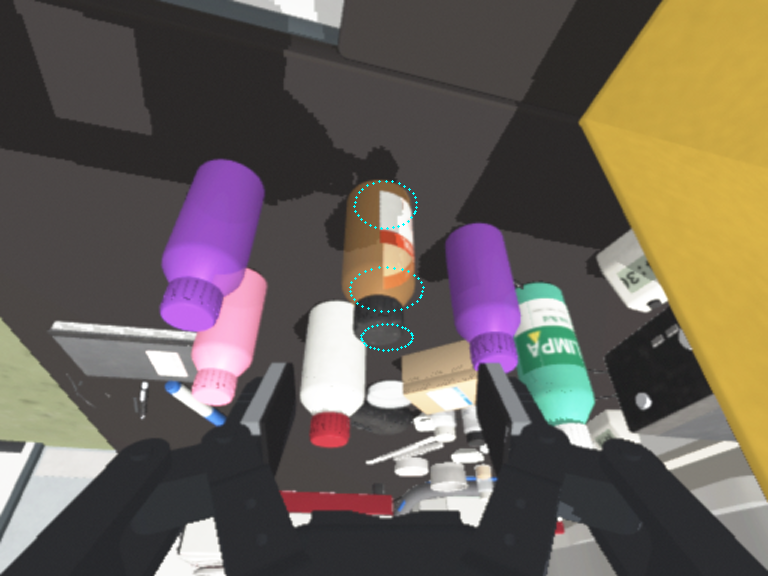

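View pics/top5.png

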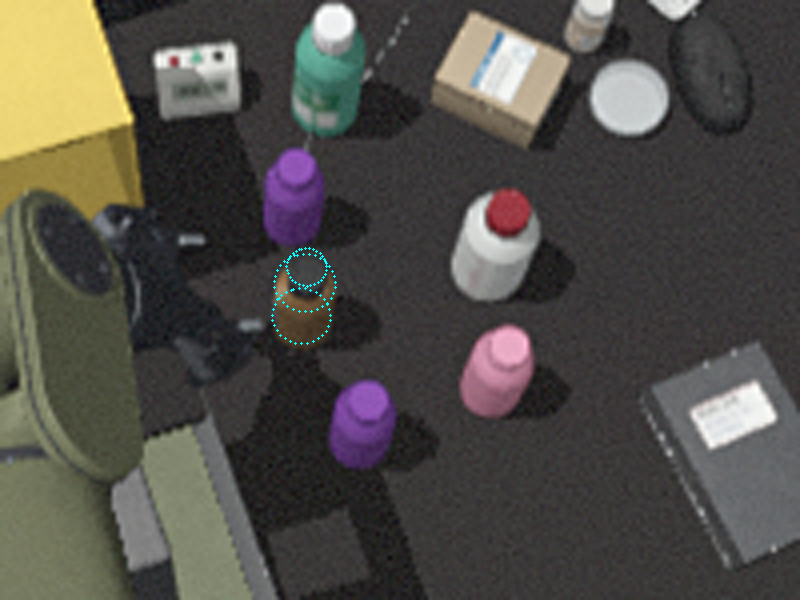

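>>> {"op": "drive_tool", "data": {"steps": [[[0, -0.0015, 0], [-1.1, -0.6, 0.3]], [[0.02, 0, 0], [0, 0, 0]], [[0.02, 0, 0], [0, 0, 0]], [[0.02, 0, 0], [0, 0, 0]], [[0.02, 0, 0], [0, 0, 0]], [[0, 0, 0], [0, 0, 0]]], "fingers": 0.058}}

```text
t: 13.55
position: [0.4742, -0.2111, 0.1064]
tcp_rot: [0.703, 0.28, 0.368, -0.54]
wrist_force: [-0.4, 0.5, 0.1]
opening: 0.678
```

Run:
```python
from h import *
B=np.array([.4805,-.236,.068]); Rt=tilt(-75,55); x=Rt.as_matrix()[:,0]
goto(B+.014*x,Rt)
s=manip.snapshot("wrist"); f=1.5
im=cv2.resize(s["image"][:,:,::-1],None,fx=f,fy=f,interpolation=cv2.INTER_CUBIC)
for z,rr in((0,.0235),(.08,.0235),(.115,.015)):
    for a in np.arange(0,6.3,.2):
        u,v=f*(px(s,(B[0]+rr*np.cos(a),B[1]+rr*np.sin(a),z))+.5); cv2.circle(im,(int(u),int(v)),1,(255,255,0),-1)
cv2.imwrite(f"pics/wrist6.png",im)
```

```text
t 13.55 pos [ 0.4742 -0.2111  0.1064] q [-0.257 -0.177  2.258 -0.712  0.869 -0.101] F [-0.4  0.5  0.1] open 0.678
tool delta [ 0.0602 -0.0002 -0.0009] n62 1.0
turn(tool,deg) [ 0.13 -0.06  0.16]
```

View pics/wrist6.png

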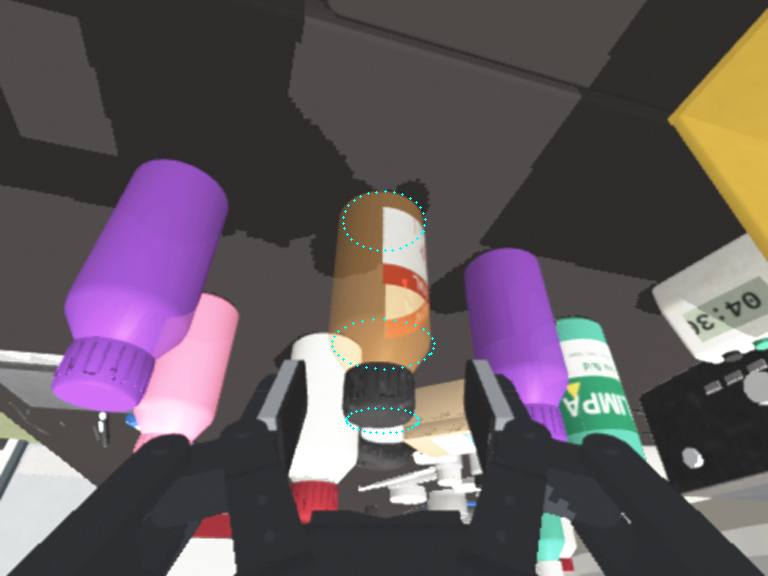

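>>> {"op": "drive_tool", "data": {"steps": [[[0.015, -0.0003, 0], [0, 0, 0]], [[0.015, -0.0003, 0], [0, 0, 0]], [[0.015, 0, 0], [0, 0, 0]], [[0.015, 0, 0], [0, 0, 0]], [[0, 0, 0], [0, 0, 0]], [[0, 0, 0], [0, 0, 0]]]}}

```text
t: 14.35
position: [0.4835, -0.2447, 0.0584]
tcp_rot: [0.704, 0.28, 0.367, -0.54]
wrist_force: [0.1, 0.7, -0.5]
opening: 0.678
```

Run:
```python
from h import *
B=np.array([.4805,-.236,.068]); Rt=tilt(-75,55); x=Rt.as_matrix()[:,0]
goto(B+.014*x,Rt)
s=manip.snapshot("wrist"); f=1.5
im=cv2.resize(s["image"][:,:,::-1],None,fx=f,fy=f,interpolation=cv2.INTER_CUBIC)
cv2.imwrite(f"pics/wrist7.png",im)
```

```text
t 14.35 pos [ 0.4835 -0.2447  0.0584] q [-0.324 -0.056  2.247 -0.781  0.748 -0.052] F [ 0.1  0.7 -0.5] open 0.678
tool delta [ 0.0009 -0.0007 -0.002 ] n62 1.0
turn(tool,deg) [0.06 0.01 0.05]
```

View pics/wrist7.png

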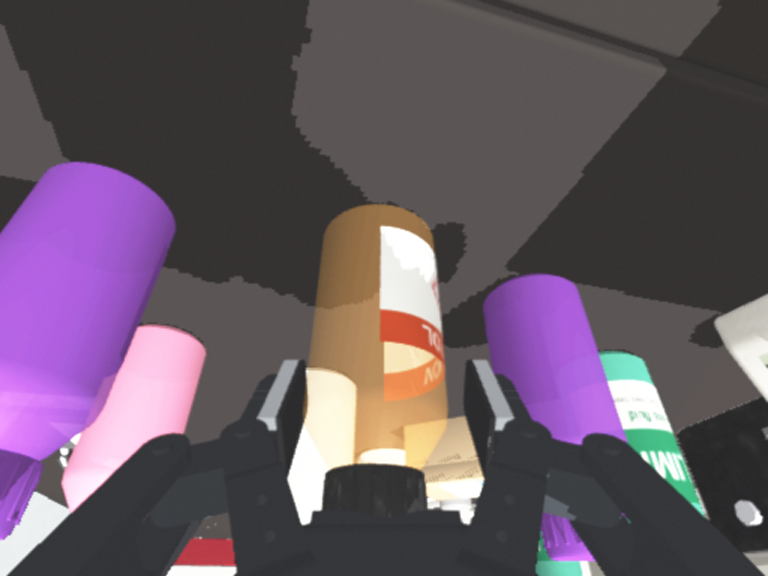

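>>> {"op": "drive_tool", "data": {"steps": [[[0, 0, 0], [0, 0, 0]], [[0, 0, 0], [0, 0, 0]], [[0, 0, 0], [0, 0, 0]], [[0, 0, 0], [0, 0, 0]], [[0, 0, 0], [0, 0, 0]]], "fingers": 0.03, "force": 40}}

```text
t: 15.02
position: [0.4837, -0.2448, 0.0591]
tcp_rot: [0.704, 0.28, 0.366, -0.54]
wrist_force: [-3.1, 0.2, 5.6]
opening: 0.543
```

>>> {"op": "drive_tool", "data": {"steps": [[[-0.006, 0, -0.004], [0, 0, 0]], [[-0.012, 0, -0.008], [0, 0, 0]], [[0, 0, 0], [0, 0, 0]]]}}

```text
t: 15.4
position: [0.478, -0.2239, 0.0661]
tcp_rot: [0.704, 0.28, 0.367, -0.539]
wrist_force: [-0.2, 0.3, -2.2]
opening: 0.545
```

Run:
```python
from h import *
R=tilt(-75,55); print("world up in tool",R.inv().apply([0,0,1]).round(3))
goto([.4,-.1,.18],R)
for n in("wrist","top"):
    s=manip.snapshot(n); im=s["image"][:,:,::-1]
    if n=="top": im=cv2.resize(im[140:290,200:400],None,fx=4,fy=4,interpolation=cv2.INTER_CUBIC)
    cv2.imwrite(f"pics/{n}8.png",im)
```

```text
world up in tool [-0.819 -0.     0.574]
t 15.4 pos [ 0.478  -0.2239  0.0661] q [-0.283 -0.093  2.265 -0.768  0.783 -0.039] F [-0.2  0.3 -2.2] open 0.545
tool delta [-0.1735 -0.0431 -0.0494] n62 3.0
turn(tool,deg) [ 0.14 -0.01 -0.02]
```

View pics/wrist8.png

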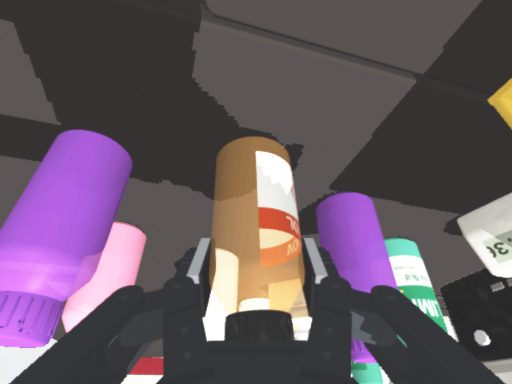

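View pics/top8.png

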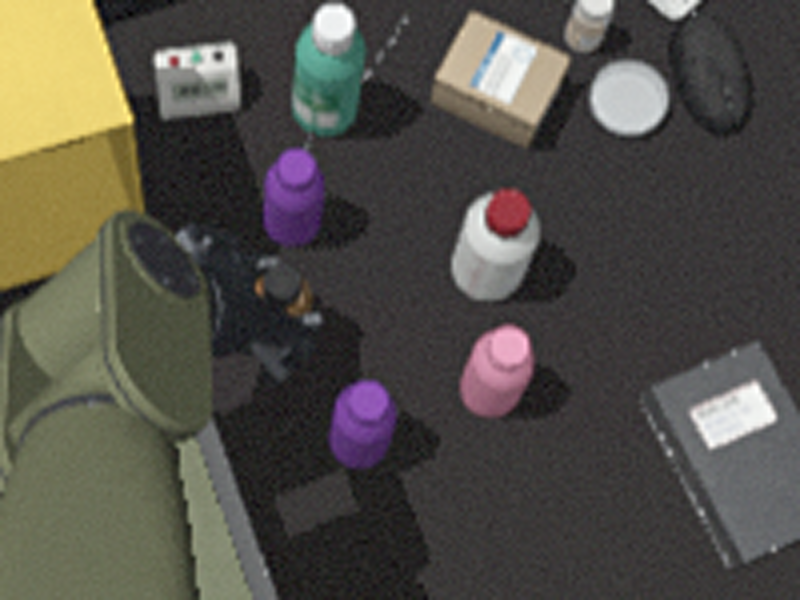

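Run:
```python
from h import *
p,R,s=pose(); q=s["joint_positions"]
for A in([.45,-.10,.14],[.48,-.10,.14],[.50,-.12,.14]):
    g=q
    for t in np.linspace(0,1,5)[1:]: g,e=ik(p+(np.array(A)-p)*t,R,g)
    print(A,g.round(2),e)
    gp=g
    for yaw in range(-70,6,5):
        g,e=ik(A,tilt(yaw,55),g); print(yaw,g.round(2),round(e,3),"step",np.abs(g-gp).max().round(2)) if yaw%15==5 else 0; gp=g
    for X in([.50,-.06,.085],[.56,-.06,.085],[.625,-.06,.085],[.625,-.06,.073]):
        g,e=ik(X,tilt(5,55),g);print(X,g.round(2),round(e,3),fk(g)[2].round(2))
Rt=tilt(-75,55)
goto([.48,-.10,.14],Rt)
print(W((-.02,0,0)),W((-.03,-.03,0)))
```

```text
[0.45, -0.1, 0.14] [-0.   -0.3   2.29 -0.68  1.08  0.04] 5.429767746534253e-12
-70 [-0.01 -0.34  2.32 -0.68  1.03 -0.04] 0.0 step 0.09
-55 [-0.07 -0.45  2.4  -0.62  0.88 -0.35] 0.0 step 0.11
-40 [-0.16 -0.56  2.47 -0.45  0.75 -0.78] 0.0 step 0.16
-25 [-0.28 -0.64  2.51 -0.14  0.67 -1.33] 0.0 step 0.2
-10 [-0.42 -0.66  2.52  0.22  0.7  -1.94] 0.0 step 0.2
5 [-0.54 -0.62  2.5   0.49  0.81 -2.46] 0.0 step 0.16
[0.5, -0.06, 0.085] [-0.37 -0.39  2.46  0.49  0.56 -2.37] 0.0 [ 0.34 -0.07  0.31]
[0.56, -0.06, 0.085] [-0.31 -0.21  2.33  0.48  0.5  -2.34] 0.0 [ 0.4  -0.07  0.31]
[0.625, -0.06, 0.085] [-0.27 -0.05  2.19  0.46  0.47 -2.28] 0.0 [ 0.47 -0.07  0.31]
[0.625, -0.06, 0.073] [-0.27 -0.03  2.2   0.48  0.45 -2.31] 0.0 [ 0.47 -0.07  0.3 ]
[0.48, -0.1, 0.14] [-0.   -0.22  2.23 -0.69  1.07  0.06] 1.6910417510729303e-11
-70 [-0.01 -0.25  2.26 -0.68  1.02 -0.03] 0.0 step 0.08
-55 [-0.06 -0.36  2.34 -0.63  0.86 -0.33] 0.0 step 0.11
-40 [-0.15 -0.46  2.4  -0.48  0.72 -0.73] 0.0 step 0.15
-25 [-0.26 -0.53  2.45 -0.17  0.63 -1.28] 0.0 step 0.2
-10 [-0.38 -0.55  2.46  0.2   0.64 -1.9 ] 0.0 step 0.
[... 698 characters left out ...]
.41 -0.47  2.41  0.24  0.62 -1.96] 0.0 step 0.2
5 [-0.52 -0.43  2.38  0.51  0.73 -2.48] 0.0 step 0.16
[0.5, -0.06, 0.085] [-0.37 -0.39  2.46  0.49  0.56 -2.37] 0.0 [ 0.34 -0.07  0.31]
[0.56, -0.06, 0.085] [-0.31 -0.21  2.33  0.48  0.5  -2.34] 0.0 [ 0.4  -0.07  0.31]
[0.625, -0.06, 0.085] [-0.27 -0.05  2.19  0.46  0.47 -2.28] 0.0 [ 0.47 -0.07  0.31]
[0.625, -0.06, 0.073] [-0.27 -0.03  2.2   0.48  0.45 -2.31] 0.0 [ 0.47 -0.07  0.3 ]
t 15.5 pos [ 0.4782 -0.2245  0.0662] q [-0.284 -0.092  2.264 -0.769  0.783 -0.039] F [-0.1 -0.  -1.1] open 0.546
tool delta [-0.1292  0.034  -0.0558] n62 3.0
turn(tool,deg) [0.11 0.   0.  ]
[ 0.63510586 -0.02971605  0.        ] [ 0.62438286 -0.05946529  0.        ]
```

>>> {"op": "drive_tool", "data": {"steps": [[[-0.0164, 0, 0.0115], [0, 0, 0]], [[-0.0164, 0, 0.0115], [0, 0, 0]], [[-0.0193, 0.0068, -0.0158], [0, 0, 0]], [[-0.0193, 0.0068, -0.0158], [0, 0, 0]], [[-0.0193, 0.0068, -0.0158], [0, 0, 0]], [[-0.0193, 0.0068, -0.0158], [0, 0, 0]], [[-0.0193, 0.0068, -0.0158], [0, 0, 0]], [[0, 0, 0], [-4.1, 0, 2.87]], [[0, 0, 0], [-4.1, 0, 2.87]], [[0, 0, 0], [-4.1, 0, 2.87]], [[0, 0, 0], [-4.1, 0, 2.87]], [[0, 0, 0], [-4.1, 0, 2.87]], [[0, 0, 0], [-4.1, 0, 2.87]], [[0, 0, 0], [-4.1, 0, 2.87]], [[0, 0, 0], [-4.1, 0, 2.87]]]}}

```text
t: 17.38
position: [0.4796, -0.1003, 0.1396]
tcp_rot: [0.846, 0.137, 0.441, -0.265]
wrist_force: [-0.4, 0.2, -1.1]
opening: 0.546
```

Run:
```python
from h import *
goto([.5,-.07,.09],tilt(5,55))
```

```text
t 17.375 pos [ 0.4796 -0.1003  0.1396] q [-0.182 -0.487  2.421 -0.388  0.679 -0.909] F [-0.4  0.2 -1.1] open 0.546
tool delta [ 0.0403  0.0366 -0.0288] n62 1.0
turn(tool,deg) [-32.53  -0.11  22.88]
```

>>> {"op": "drive_tool", "data": {"steps": [[[0, 0, 0], [-4.1, 0, 2.87]], [[0, 0, 0], [-4.1, 0, 2.87]], [[0, 0, 0], [-4.1, 0, 2.87]], [[0, 0, 0], [-4.1, 0, 2.87]], [[0, 0, 0], [-4.1, 0, 2.87]], [[0, 0, 0], [-4.1, 0, 2.87]], [[0, 0, 0], [-4.1, 0, 2.87]], [[0, 0, 0], [-4, 0, 2.8]], [[0, 0, 0], [0, 0, 0]]]}}

```text
t: 18.5
position: [0.4797, -0.1012, 0.1397]
tcp_rot: [0.886, -0.02, 0.462, 0.037]
wrist_force: [-0.3, 0.3, -2.1]
opening: 0.545
```

Run:
```python
from h import *
R=tilt(5,55)
goto([.5,-.065,.088],R)
for n in("wrist","top","scene"):
    s=manip.snapshot(n); im=s["image"][:,:,::-1]
    if n=="top": im=cv2.resize(im[120:270,120:320],None,fx=4,fy=4,interpolation=cv2.INTER_CUBIC)
    cv2.imwrite(f"pics/{n}9.png",im)
```

```text
t 18.5 pos [ 0.4797 -0.1012  0.1397] q [-0.498 -0.514  2.437  0.478  0.751 -2.429] F [-0.3  0.3 -2.1] open 0.545
tool delta [ 0.0557  0.0343 -0.0104] n62 1.0
turn(tool,deg) [-0.11 -0.14  0.11]
```

View pics/wrist9.png

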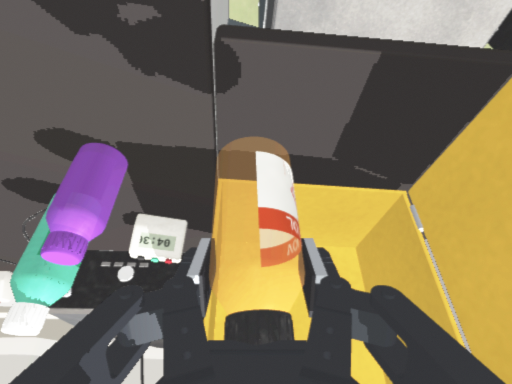

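View pics/top9.png

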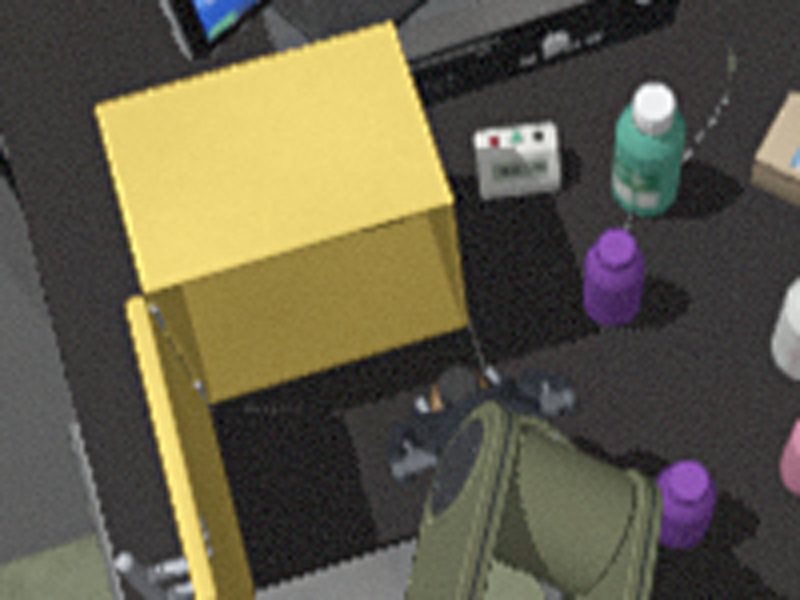

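View pics/scene9.png

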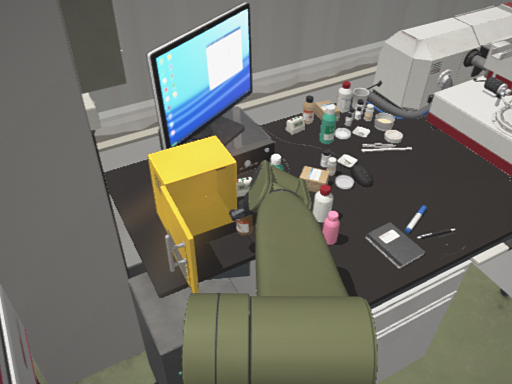

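Run:
```python
from h import *
R=tilt(5,55)
d1=goto([.51,-.055,.083],R)
print(R.inv().apply([.12,0,0]).round(4), R.inv().apply([0,0,-.01]).round(4))
s=manip.snapshot("wrist"); p,_,_=pose(); print("cam in tool",R.inv().apply(-s["R"].T@s["t"]-p))
```

```text
t 18.65 pos [ 0.4798 -0.1002  0.1397] q [-0.496 -0.515  2.438  0.479  0.75  -2.429] F [-0.6  0.5 -3. ] open 0.544
tool delta [ 0.0659  0.0425 -0.0046] n62 2.0
turn(tool,deg) [-0.03 -0.12  0.06]
[ 0.0686 -0.0105  0.0979] [ 0.0082  0.     -0.0057]
cam in tool [-0.1420369  -0.00020182 -0.08176689]
```

>>> {"op": "drive_tool", "data": {"steps": [[[0.013, 0.0085, -0.001], [0, 0, 0]], [[0.013, 0.0085, -0.001], [0, 0, 0]], [[0.013, 0.0085, -0.001], [0, 0, 0]], [[0.013, 0.0085, -0.001], [0, 0, 0]], [[0.013, 0.0085, -0.001], [0, 0, 0]], [[0, 0, 0], [0, 0, 0]], [[0.0085, -0.0013, 0.0122], [0, 0, 0]], [[0.0085, -0.0013, 0.0122], [0, 0, 0]], [[0.0085, -0.0013, 0.0122], [0, 0, 0]], [[0.0085, -0.0013, 0.0122], [0, 0, 0]], [[0, 0, 0], [0, 0, 0]]]}}

```text
t: 20.08
position: [0.57, -0.0554, 0.085]
tcp_rot: [0.886, -0.021, 0.461, 0.038]
wrist_force: [0.8, 0.4, -2.6]
opening: 0.544
```

Run:
```python
from h import *
R=tilt(5,55)
goto([.63,-.055,.083],R)
for n in("wrist","scene"):
    s=manip.snapshot(n); im=s["image"][:,:,::-1]
    if n=="scene": im=cv2.resize(im[120:270,130:330],None,fx=4,fy=4,interpolation=cv2.INTER_CUBIC)
    cv2.imwrite(f"pics/{n}10.png",im)
```

```text
t 20.075 pos [ 0.57   -0.0554  0.085 ] q [-0.294 -0.19   2.311  0.469  0.49  -2.309] F [ 0.8  0.4 -2.6] open 0.544
tool delta [ 0.036  -0.0048  0.0478] n62 1.0
turn(tool,deg) [0.03 0.   0.06]
```

View pics/wrist10.png

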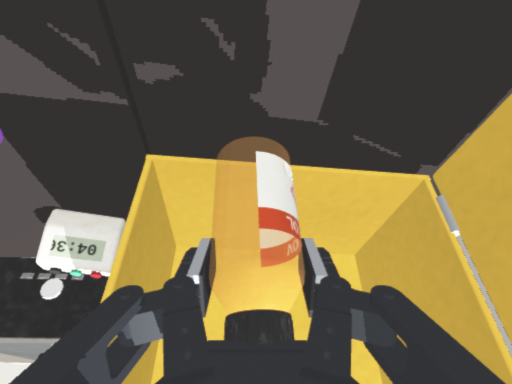

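View pics/scene10.png

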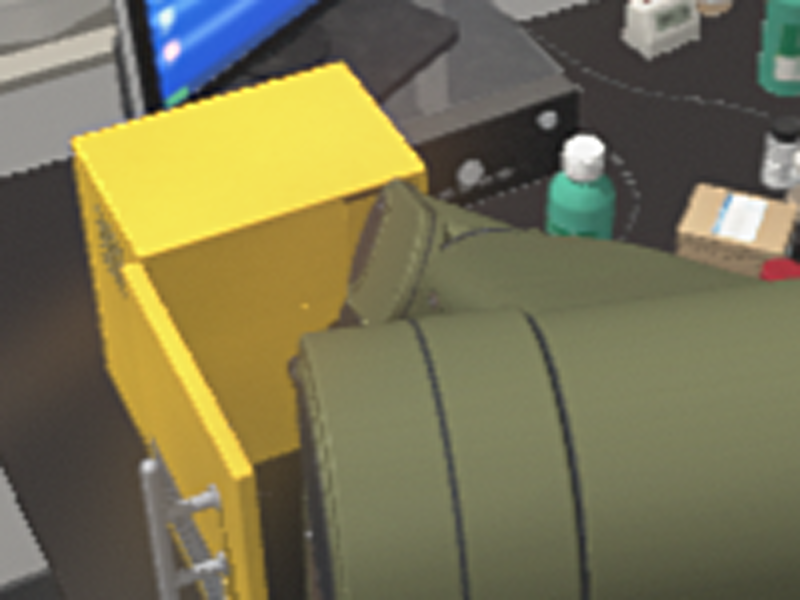

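>>> {"op": "drive_tool", "data": {"steps": [[[0.006, -0.0008, 0.008], [0, 0, 0]], [[0.006, -0.0008, 0.008], [0, 0, 0]], [[0.006, -0.0008, 0.008], [0, 0, 0]], [[0, 0, 0], [0, 0, 0]]]}}

```text
t: 20.68
position: [0.6, -0.055, 0.0831]
tcp_rot: [0.886, -0.02, 0.462, 0.039]
wrist_force: [-1.1, 0.0, -2.5]
opening: 0.541
```

>>> {"op": "drive_tool", "data": {"steps": [[[0.006, -0.0008, 0.008], [0, 0, 0]], [[0.006, -0.0008, 0.008], [0, 0, 0]], [[0.006, -0.0008, 0.008], [0, 0, 0]], [[0, 0, 0], [0, 0, 0]]]}}

```text
t: 21.18
position: [0.6301, -0.0547, 0.0821]
tcp_rot: [0.886, -0.02, 0.462, 0.039]
wrist_force: [-0.0, -0.1, -2.7]
opening: 0.543
```

Run:
```python
from h import *
R=tilt(5,55)
goto([.63,-.055,.072],R)
s=manip.snapshot("wrist"); im=s["image"][:,:,::-1]
cv2.imwrite("pics/w11.png",im)
```

```text
t 21.175 pos [ 0.6301 -0.0547  0.0821] q [-0.256 -0.04   2.182  0.45   0.457 -2.265] F [-0.  -0.1 -2.7] open 0.543
tool delta [ 0.0082 -0.0002 -0.0058] n62 1.0
turn(tool,deg) [ 0.02 -0.06  0.03]
```

View pics/w11.png

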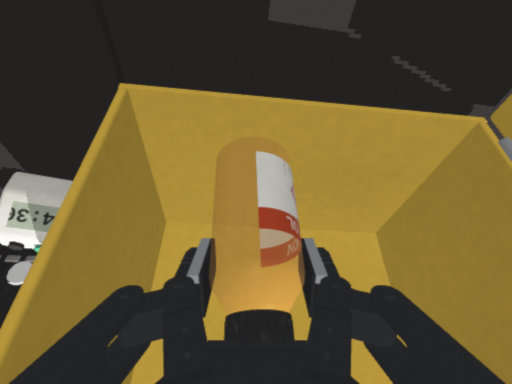

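Run:
```python
from h import *
s=manip.snapshot("wrist"); P=ray(s,254,140,.023); p,_,_=pose(); a=np.radians(5)
b=P+.0235*np.array([np.cos(a),np.sin(a),0]); a0=CAB[2]; d=b[:2]-CAB[:2]
print(P,b,"cab xy",Rn.from_euler('z',-a0).apply([*d,0]).round(4))
```

```text
[ 0.60144716 -0.05896443  0.023     ] [ 0.62485774 -0.05691627  0.023     ] cab xy [-0.0296 -0.0274  0.    ]
```

>>> {"op": "drive_tool", "data": {"steps": [[[0.0025, 0, -0.0017], [0, 0, 0]], [[0.0025, 0, -0.0017], [0, 0, 0]], [[0.0016, 0, -0.0011], [0, 0, 0]], [[0, 0, 0], [0, 0, 0]], [[0, 0, 0], [0, 0, 0]]]}}

```text
t: 21.9
position: [0.6293, -0.0547, 0.0739]
tcp_rot: [0.886, -0.02, 0.462, 0.038]
wrist_force: [1.3, -0.7, -2.7]
opening: 0.544
```

Bottle measured at cabinet x -0.030, y -0.027. I'll keep lowering it in small steps.

>>> {"op": "drive_tool", "data": {"steps": [[[0.0008, 0, -0.0006], [0, 0, 0]], [[0, 0, 0], [0, 0, 0]], [[0.0008, 0, -0.0006], [0, 0, 0]], [[0, 0, 0], [0, 0, 0]]]}}

```text
t: 22.4
position: [0.6291, -0.0547, 0.0717]
tcp_rot: [0.886, -0.02, 0.462, 0.038]
wrist_force: [0.1, -0.7, -2.6]
opening: 0.546
```

>>> {"op": "drive_tool", "data": {"steps": [[[0.0008, 0, -0.0006], [0, 0, 0]], [[0, 0, 0], [0, 0, 0]], [[0, 0, 0], [0, 0, 0]]]}}

```text
t: 22.78
position: [0.6294, -0.0548, 0.0712]
tcp_rot: [0.886, -0.02, 0.462, 0.038]
wrist_force: [-0.8, 0.8, 0.3]
opening: 0.545
```

Floor contact reached, as the bottle's weight is gone from the wrist. I'll release it.

>>> {"op": "drive_tool", "data": {"steps": [[[0, 0, 0], [0, 0, 0]], [[0, 0, 0], [0, 0, 0]], [[0, 0, 0], [0, 0, 0]], [[0, 0, 0], [0, 0, 0]], [[0, 0, 0], [0, 0, 0]]], "fingers": 0.064}}

```text
t: 23.4
position: [0.6292, -0.0547, 0.0709]
tcp_rot: [0.886, -0.02, 0.462, 0.038]
wrist_force: [0.3, -0.1, -0.8]
opening: 0.748
```

Run:
```python
from h import *
R=tilt(5,55)
goto([.5,-.055,.072],R)
s=manip.snapshot("wrist"); im=s["image"][:,:,::-1]
cv2.imwrite("pics/w12.png",im)
```

```text
t 23.4 pos [ 0.6292 -0.0547  0.0709] q [-0.256 -0.022  2.188  0.472  0.437 -2.289] F [ 0.3 -0.1 -0.8] open 0.748
tool delta [-0.0746  0.0109 -0.1049] n62 2.0
turn(tool,deg) [ 0.01 -0.07  0.04]
```

View pics/w12.png

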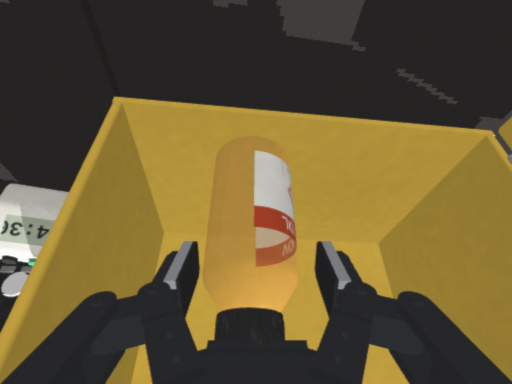

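>>> {"op": "drive_tool", "data": {"steps": [[[-0.004, 0.001, -0.0057], [0, 0, 0]], [[-0.006, 0.0005, -0.0085], [0, 0, 0]], [[-0.008, 0, -0.0115], [0, 0, 0]], [[-0.012, 0, -0.017], [0, 0, 0]], [[-0.015, 0, -0.0215], [0, 0, 0]], [[-0.015, 0, -0.0215], [0, 0, 0]], [[-0.015, 0, -0.0215], [0, 0, 0]], [[0, 0, 0], [0, 0, 0]]]}}

```text
t: 24.45
position: [0.4969, -0.0645, 0.0702]
tcp_rot: [0.886, -0.02, 0.462, 0.038]
wrist_force: [-0.0, 0.9, -0.0]
opening: 0.751
```

Run:
```python
from h import *
goto([.5,-.055,.072])
s=manip.snapshot("wrist"); im=s["image"][:,:,::-1]
cv2.imwrite("pics/w13.png",im)
```

```text
t 24.45 pos [ 0.4969 -0.0645  0.0702] q [-0.38  -0.363  2.471  0.525  0.538 -2.424] F [-0.   0.9 -0. ] open 0.751
tool delta [0.0008 0.0092 0.0042] n62 1.0
```

View pics/w13.png

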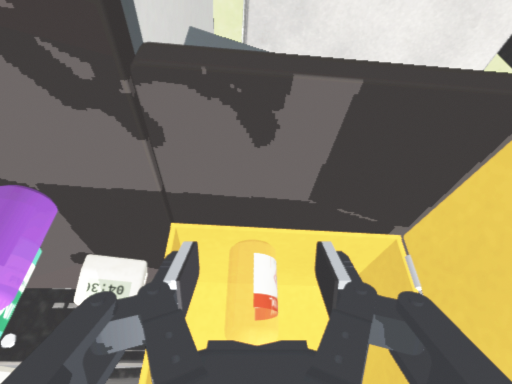

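>>> {"op": "drive_tool", "data": {"steps": [[[-0.037, 0, 0.026], [0, 0, 0]], [[-0.037, 0, 0.026], [0, 0, 0]], [[-0.037, 0, 0.026], [0, 0, 0]], [[-0.037, 0, 0.026], [0, 0, 0]], [[-0.037, 0, 0.026], [0, 0, 0]], [[-0.037, 0, 0.026], [0, 0, 0]], [[0, 0, 0], [0, 8.75, 0]], [[0, 0, 0], [0, 8.75, 0]], [[0, 0, 0], [0, 8.75, 0]], [[0, 0, 0], [0, 8.75, 0]], [[0, 0, 0], [0, 0, 0]]]}}

```text
t: 25.88
position: [0.5017, -0.0639, 0.3414]
tcp_rot: [0.706, -0.031, 0.707, 0.031]
wrist_force: [-0.2, 0.4, -0.4]
opening: 0.75
```

Run:
```python
from h import *
goto([.411,.143,.33],down(-2.2))
```

```text
t 25.875 pos [ 0.5017 -0.0639  0.3414] q [-0.233 -0.244  1.82  -0.     1.568 -1.892] F [-0.2  0.4 -0.4] open 0.75
tool delta [ 0.0116  0.2142 -0.072 ] n62 4.0
turn(tool,deg) [97.29 -0.11  0.1 ]
```

Next, translate to above the handle and turn. I'll take top and wrist images of the door before descending.

>>> {"op": "drive_tool", "data": {"steps": [[[0, 0.0428, -0.0144], [0, 0, 0]], [[0, 0.0428, -0.0144], [0, 0, 0]], [[0, 0.0428, -0.0144], [0, 0, 0]], [[0, 0.0428, -0.0144], [0, 0, 0]], [[0, 0.0428, -0.0144], [0, 0, 0]], [[0, 0, 0], [9.7, 0, 0]], [[0, 0, 0], [9.7, 0, 0]], [[0, 0, 0], [9.7, 0, 0]], [[0, 0, 0], [9.7, 0, 0]], [[0, 0, 0], [9.7, 0, 0]], [[0, 0, 0], [9.7, 0, 0]], [[0, 0, 0], [9.7, 0, 0]], [[0, 0, 0], [9.7, 0, 0]], [[0, 0, 0], [9.7, 0, 0]], [[0, 0, 0], [9.7, 0, 0]], [[0, 0, 0], [0, 0, 0]]], "fingers": 0.085}}

```text
t: 27.88
position: [0.409, 0.1425, 0.3425]
tcp_rot: [0.492, 0.509, 0.491, -0.508]
wrist_force: [1.2, -0.2, -0.1]
opening: 0.995
```

Run:
```python
from h import *
goto([.411,.143,.204],down(-2.2))
for n in("wrist","top"):
    s=manip.snapshot(n); im=s["image"][:,:,::-1].copy()
    x0,y0,f=(0,0,1.5) if n=="wrist" else (120,120,4)
    if n=="top": im=im[120:270,120:320]
    im=cv2.resize(im,None,fx=f,fy=f,interpolation=cv2.INTER_CUBIC)
    P=lambda X:tuple(int(v) for v in f*(px(s,X)+.5-[x0,y0]))
    for q,c in((1.55,(0,255,0)),(1.59,(0,0,255)),(1.63,(255,0,255))):
        cv2.circle(im,P(door((-.054,-.175),q,.24)),4,c,1)
        cv2.line(im,P(door((-.014,0),q,.249)),P(door((-.014,-.218),q,.249)),c,1)
    cv2.imwrite(f"pics/{n}14.png",im)
```

```text
t 27.875 pos [0.409  0.1425 0.3425] q [ 0.211 -0.421  1.952  0.     1.609  0.244] F [ 1.2 -0.2 -0.1] open 0.995
tool delta [ 0.1385  0.0019 -0.0005] n62 3.0
turn(tool,deg) [ 0.29 -0.03 -0.05]
```

View pics/wrist14.png

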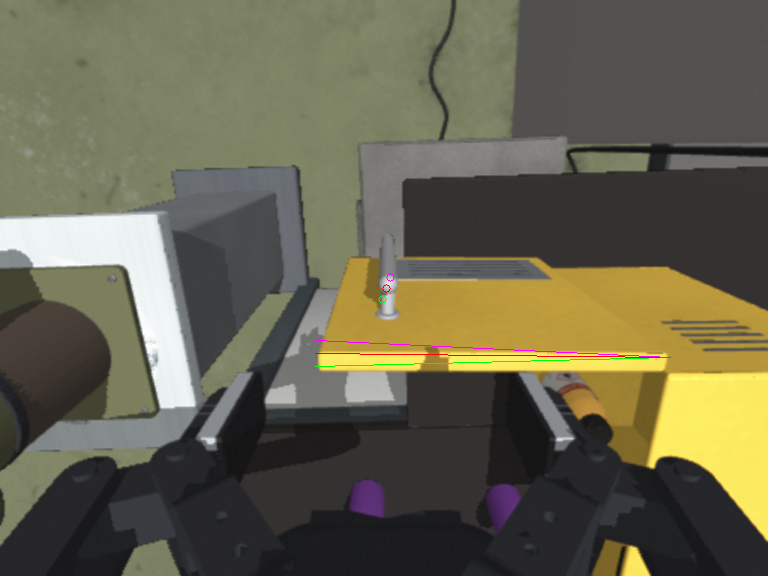

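View pics/top14.png

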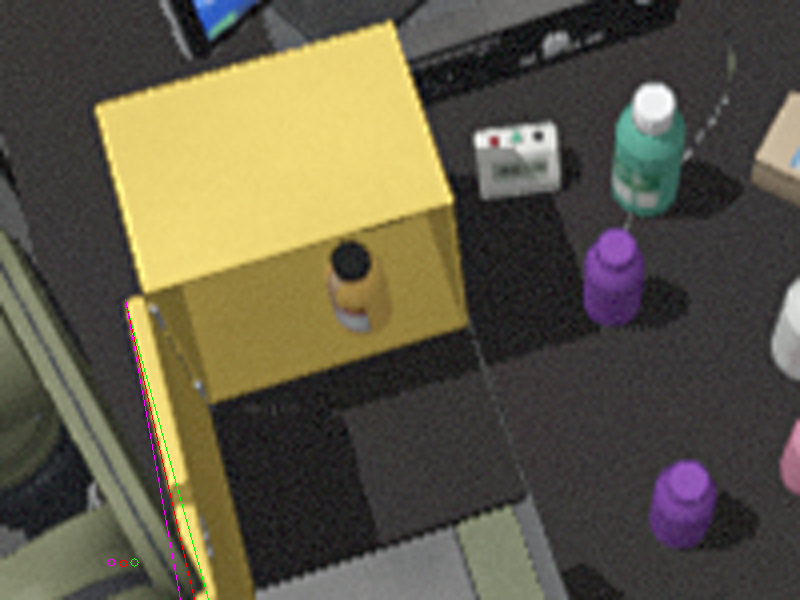

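>>> {"op": "drive_tool", "data": {"steps": [[[0.025, 0.0003, 0], [0, 0, 0]], [[0.03, 0.0004, 0], [0, 0, 0]], [[0.03, 0.0004, 0], [0, 0, 0]], [[0.025, 0.0004, 0], [0, 0, 0]], [[0.018, 0, 0], [0, 0, 0]], [[0.01, 0, 0], [0, 0, 0]], [[0, 0, 0], [0, 0, 0]]]}}

```text
t: 28.85
position: [0.4104, 0.1424, 0.204]
tcp_rot: [-0.491, -0.508, -0.491, 0.509]
wrist_force: [0.2, 0.4, -0.5]
opening: 0.996
```

>>> {"op": "drive_tool", "data": {"steps": [[[0, 0, 0], [0, 0, 0]], [[0, 0, 0], [0, 0, 0]], [[0, 0, 0], [0, 0, 0]], [[0, 0, 0], [0, 0, 0]], [[0, 0, 0], [0, 0, 0]], [[0, 0, 0], [0, 0, 0]], [[0, 0, 0], [0, 0, 0]], [[0, 0, 0], [0, 0, 0]]], "fingers": 0}}

```text
t: 29.85
position: [0.4107, 0.1425, 0.2047]
tcp_rot: [-0.491, -0.508, -0.491, 0.509]
wrist_force: [0.1, -0.7, 1.9]
opening: 0.124
```

Run:
```python
from h import *
goto([.411,.143,.204],down(-2.2)); fitq()
s=manip.snapshot("top"); u,v=351/4+120-.4,262/4+120-.4
b=ray(s,u,v,.127); print("cap",b,Rn.from_euler('z',-CAB[2]).apply([*(b[:2]-CAB[:2]),0]))
```

```text
t 29.85 pos [0.4107 0.1425 0.2047] q [ 0.211 -0.362  2.137 -0.     1.367  0.246] F [ 0.1 -0.7  1.9] open 0.124
tool delta [ 0.0007  0.0002 -0.0006] n62 1.0
turn(tool,deg) [0.18 0.03 0.03]
q~ 1.587 offset [ 0.0006 -0.0002  0.    ] tool y ang -2.0152565495536146 door ang -2.3184020872616458
cap [ 0.61319802 -0.06035428  0.127     ] [-0.04116005 -0.03115938  0.        ]
```

Run:
```python
from h import *
s=manip.snapshot("top"); f=10;x0,y0=190,165
im=cv2.resize(s["image"][165:220,190:260,::-1],None,fx=f,fy=f,interpolation=cv2.INTER_CUBIC)
for xc,col in((-.03,(255,255,0)),(-.042,(0,0,255))):
  c=W((xc,-.028,0))
  for z,rr in((.012,.0235),(.092,.0235),(.127,.015)):
    for a in np.arange(0,6.3,.1):
        u,v=f*(px(s,(c[0]+rr*np.cos(a),c[1]+rr*np.sin(a),z))+.5-[x0,y0]); cv2.circle(im,(int(u),int(v)),1,col,-1)
for z in(.012,.25):
  for y in(-.105,-.11,.105): 
    u,v=f*(px(s,W((-.075,y,z)))+.5-[x0,y0]); cv2.circle(im,(int(u),int(v)),4,(0,255,0),1)
u=f*(px(s,W((-.075,-.105,.012)))+.5-[x0,y0]);w=f*(px(s,W((-.075,.105,.012)))+.5-[x0,y0]);cv2.line(im,tuple(u.astype(int).tolist()),tuple(w.astype(int).tolist()),(0,255,0),1)
cv2.imwrite("pics/t15.png",im)
```

```text
(no output)
```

View pics/t15.png

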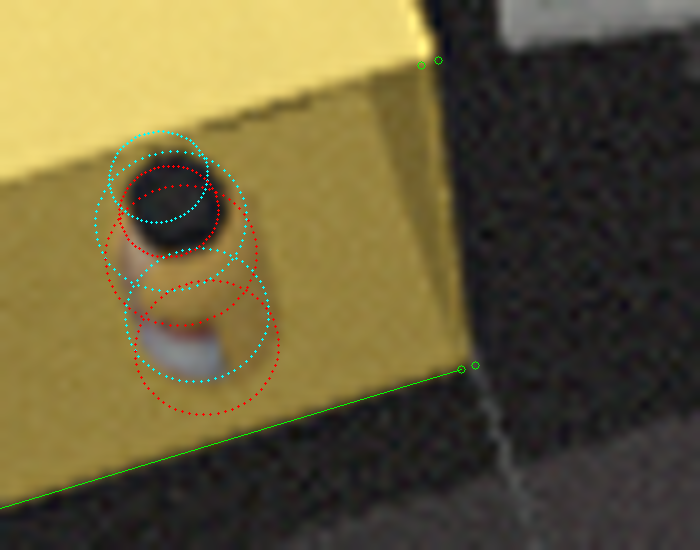

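Run:
```python
from h import *
s=manip.snapshot("scene"); f=4;x0,y0=130,120
im=cv2.resize(s["image"][120:270,130:330,::-1],None,fx=f,fy=f,interpolation=cv2.INTER_CUBIC)
cv2.imwrite("pics/s16.png",im)
s=manip.snapshot("top");im=s["image"][165:220,190:260]
ch=cv2.cvtColor(im,cv2.COLOR_RGB2HSV); h=cv2.resize(cv2.normalize(np.clip(ch[:,:,0].astype(float),10,35),None,0,255,cv2.NORM_MINMAX).astype(np.uint8),None,fx=10,fy=10,interpolation=cv2.INTER_CUBIC)
cv2.imwrite("pics/t16.png",h)
```

```text
(no output)
```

View pics/s16.png

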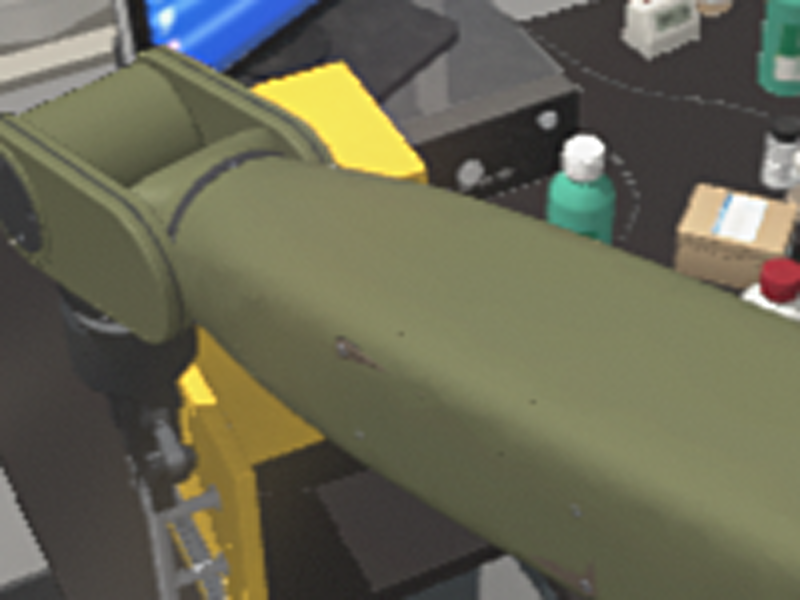

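View pics/t16.png

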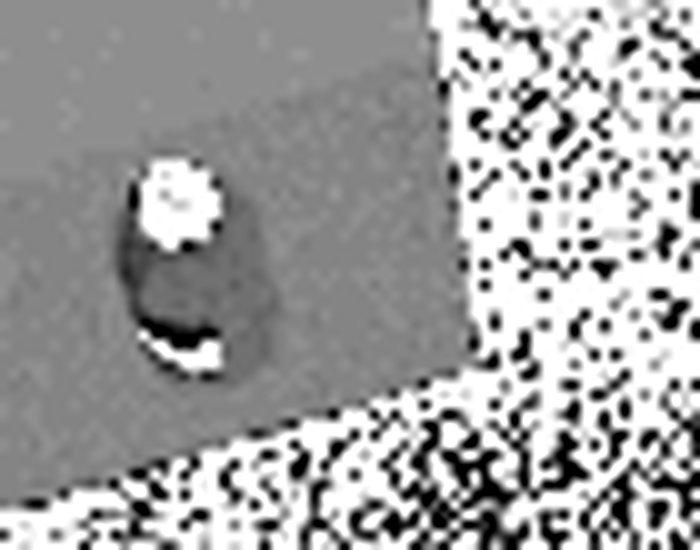

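Run:
```python
from h import *
s=manip.snapshot("wrist"); p,R,_=pose(); M=R.as_matrix()
Rc=s["R"]@M; tc=s["R"]@p+s["t"]  # cam = Rc*xtool+tc
L=[eval(l) for l in open("log.txt")]
e=[l for l in L if abs(l[1][2]-.3425)<.0006 and abs(l[1][0]-.409)<.002][-1]
p1=np.array(e[1]); M1=Rn.from_quat(e[2]).as_matrix()
s1=dict(mtx=s["mtx"],R=Rc@M1.T,t=tc-Rc@M1.T@p1)
im=cv2.imread("pics/wrist14.png")[330:480,480:680]; f=4*1.5
im=cv2.resize(im,None,fx=4,fy=4,interpolation=cv2.INTER_CUBIC)
for xc,col in((-.03,(255,255,0)),(-.042,(0,0,255))):
  c=W((xc,-.028,0))
  for z,rr in((.012,.0235),(.092,.0235),(.127,.015)):
    for a in np.arange(0,6.3,.05):
        u,v=4*(1.5*(px(s1,(c[0]+rr*np.cos(a),c[1]+rr*np.sin(a),z))+.5)-[480,330]); cv2.circle(im,(int(u),int(v)),1,col,-1)
cv2.imwrite("pics/w17.png",im)
```

```text
(no output)
```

View pics/w17.png

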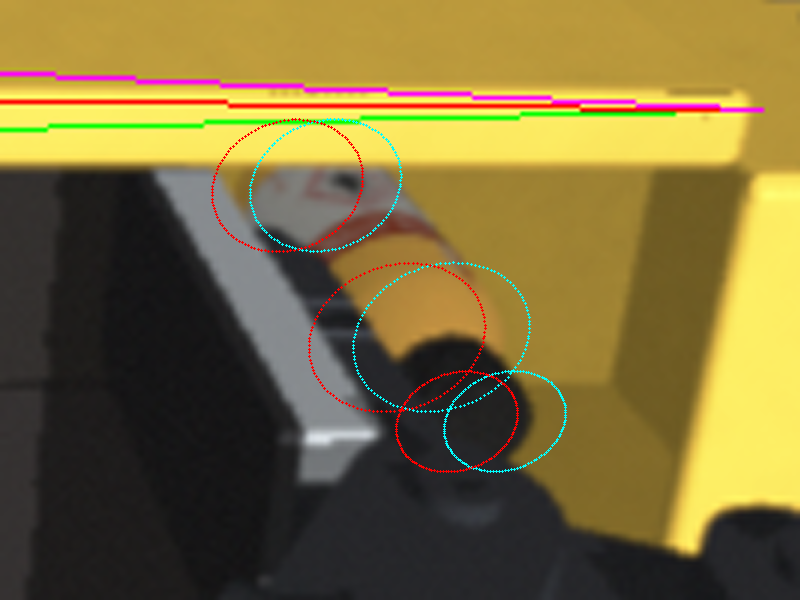

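Run:
```python
from h import *
s=manip.snapshot("wrist"); p,R,_=pose(); M=R.as_matrix()
Rc=s["R"]@M; tc=s["R"]@p+s["t"]
L=[eval(l) for l in open("log.txt")]
def view(pos,pic,out,x0,y0,w,h,f):
    e=min(L,key=lambda l:np.linalg.norm(np.array(l[1])-pos)); p1=np.array(e[1]); print(p1)
    M1=Rn.from_quat(e[2]).as_matrix(); s1=dict(mtx=s["mtx"],R=Rc@M1.T,t=tc-Rc@M1.T@p1)
    im=cv2.resize(cv2.imread(pic)[y0:y0+h,x0:x0+w],None,fx=f,fy=f,interpolation=cv2.INTER_CUBIC)
    for xc,yc,col in((-.032,-.03,(255,255,0)),(-.042,-.03,(0,0,255))):
      c=W((xc,yc,0))
      for z,rr in((.012,.0235),(.092,.0235),(.107,.015),(.127,.015)):
        for a in np.arange(0,6.3,.05):
          u,v=f*(px(s1,(c[0]+rr*np.cos(a),c[1]+rr*np.sin(a),z))+.5-[x0,y0]); cv2.circle(im,(int(u),int(v)),1,col,-1)
    cv2.imwrite(out,im)
view([.4969,-.0645,.0702],"pics/w13.png","pics/w18.png",150,210,200,150,4)
view([.6292,-.0547,.0709],"pics/w12.png","pics/w19.png",150,100,220,200,3)
```

```text
[ 0.49687555 -0.06454057  0.07021272]
[ 0.62918553 -0.05471554  0.0709141 ]
```

View pics/w18.png

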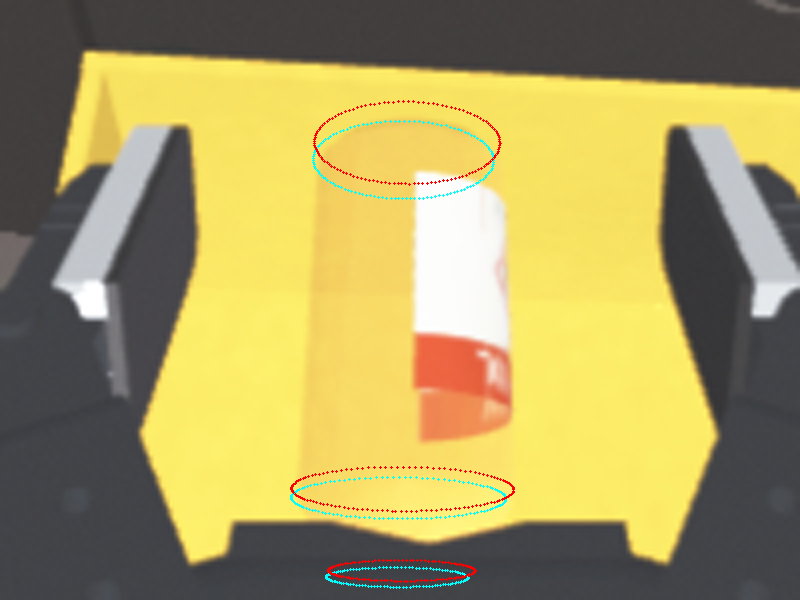

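View pics/w19.png

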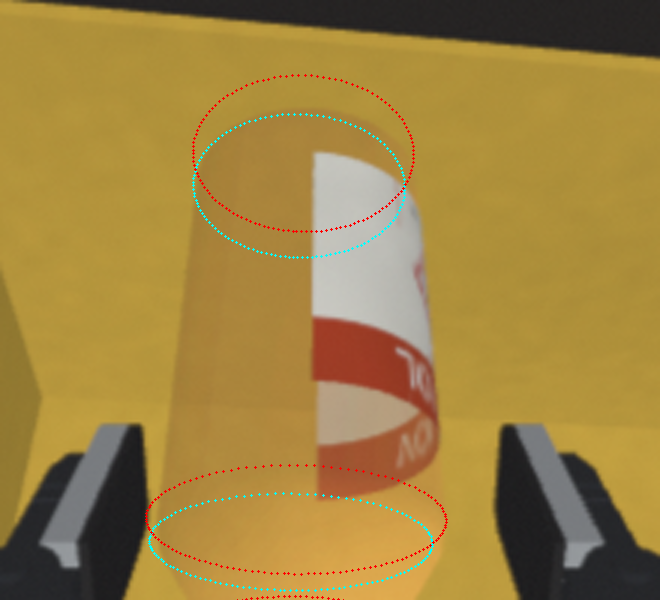

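>>> {"op": "drive_tool", "data": {"steps": [[[0, -0.0022, 0.0077], [-2.5, 0, 0]], [[0, -0.004, 0.01546], [-5, 0, 0]], [[0, -0.004, 0.01546], [-5, 0, 0]], [[0, -0.004, 0.01546], [-5, 0, 0]], [[0, -0.004, 0.01546], [-5, 0, 0]], [[0, -0.004, 0.01546], [-5, 0, 0]], [[0, -0.004, 0.01546], [-5, 0, 0]], [[0, -0.004, 0.01546], [-5, 0, 0]], [[0, -0.004, 0.01546], [-5, 0, 0]], [[0, 0, 0], [0, 0, 0]]]}}

```text
t: 31.4
position: [0.4168, 0.0095, 0.2047]
tcp_rot: [0.642, 0.297, 0.641, -0.296]
wrist_force: [4.6, 2.3, 1.5]
opening: 0.123
```

Run:
```python
from h import *
goto([.411,.143,.204]); fitq()
```

```text
t 31.4 pos [0.4168 0.0095 0.2047] q [-0.106 -0.412  2.173  0.     1.379 -0.812] F [4.6 2.3 1.5] open 0.123
tool delta [ 0.0007  0.0822 -0.1054] n62 2.0
q~ 0.837 offset [0.0019 0.0009 0.    ] tool y ang 40.40688448431143 door ang 40.653432547550096
```

>>> {"op": "drive_tool", "data": {"steps": [[[0, -0.0022, 0.0077], [-2.5, 0, 0]], [[0, -0.004, 0.01546], [-5, 0, 0]], [[0, -0.004, 0.01546], [-5, 0, 0]], [[0, -0.004, 0.01546], [-5, 0, 0]], [[0, -0.004, 0.01546], [-5, 0, 0]], [[0, -0.004, 0.01546], [-5, 0, 0]], [[0, -0.004, 0.01546], [-5, 0, 0]], [[0, -0.004, 0.01546], [-5, 0, 0]], [[0, -0.0022, 0.0077], [-2.5, 0, 0]], [[0, 0, 0], [0, 0, 0]]]}}

```text
t: 32.65
position: [0.5026, -0.08, 0.2047]
tcp_rot: [0.705, 0.059, 0.705, -0.058]
wrist_force: [3.0, 3.5, 3.9]
opening: 0.125
```

Run:
```python
from h import *
goto([.411,.143,.204]); fitq()
```

```text
t 32.65 pos [ 0.5026 -0.08    0.2047] q [-0.264 -0.175  1.989  0.002  1.328 -1.669] F [3.  3.5 3.9] open 0.125
tool delta [ 0.001   0.2048 -0.1273] n62 4.0
q~ 0.137 offset [0.0012 0.0024 0.    ] tool y ang 80.46427460698315 door ang 80.76047820670772
```

>>> {"op": "drive_tool", "data": {"steps": [[[0, -0.0018, 0.0061], [-2, 0, 0]], [[0, -0.0018, 0.0061], [-2, 0, 0]], [[0, -0.0018, 0.0061], [-2, 0, 0]], [[0, -0.0014, 0.0046], [-1.5, 0, 0]], [[0, 0, 0], [0, 0, 0]], [[0, 0, 0], [0, 0, 0]]]}}

```text
t: 33.4
position: [0.5241, -0.089, 0.2047]
tcp_rot: [0.707, 0.013, 0.707, -0.012]
wrist_force: [2.7, 4.6, 3.6]
opening: 0.126
```

Run:
```python
from h import *
goto([.411,.143,.204]); fitq()
```

```text
t 33.4 pos [ 0.5241 -0.089   0.2047] q [-0.27  -0.121  1.941  0.002  1.322 -1.806] F [2.7 4.6 3.6] open 0.126
tool delta [ 0.0011  0.2279 -0.1213] n62 4.0
q~ 0.008 offset [0.0009 0.0025 0.    ] tool y ang 87.96638198603736 door ang 88.15163376389535
```

>>> {"op": "drive_tool", "data": {"steps": [[[0, -0.0004, 0.0015], [-0.4, 0, 0]], [[0, 0, 0], [0, 0, 0]], [[0, 0, 0], [0, 0, 0]]]}}

```text
t: 33.78
position: [0.5254, -0.0895, 0.2047]
tcp_rot: [0.707, 0.011, 0.707, -0.009]
wrist_force: [3.0, 4.8, 3.7]
opening: 0.126
```

>>> {"op": "drive_tool", "data": {"steps": [[[0, -0.0003, 0.0015], [-0.3, 0, 0]], [[0, 0, 0], [0, 0, 0]], [[0, 0, 0], [0, 0, 0]]]}}

```text
t: 34.15
position: [0.5268, -0.09, 0.2047]
tcp_rot: [0.707, 0.009, 0.707, -0.008]
wrist_force: [1.6, 5.5, 4.2]
opening: 0.128
```

>>> {"op": "drive_tool", "data": {"steps": [[[0, -0.0002, 0.0012], [0, 0, 0]], [[0, 0, 0], [0, 0, 0]], [[0, 0, 0], [0, 0, 0]]]}}

```text
t: 34.52
position: [0.5276, -0.0902, 0.2047]
tcp_rot: [0.706, 0.009, 0.708, -0.008]
wrist_force: [-0.4, 6.0, 5.6]
opening: 0.124
```

>>> {"op": "drive_tool", "data": {"steps": [[[0, 0, 0.0012], [0, 0, 0]], [[0, 0, 0], [0, 0, 0]], [[0, 0, 0], [0, 0, 0]]]}}

```text
t: 34.9
position: [0.5275, -0.0902, 0.2046]
tcp_rot: [0.705, 0.009, 0.709, -0.007]
wrist_force: [-5.4, 4.9, 7.8]
opening: 0.126
```

Run:
```python
from h import *
goto([.411,.143,.204]); fitq()
s=manip.snapshot("top"); f=4;x0,y0=120,120
cv2.imwrite("pics/t20.png",cv2.resize(s["image"][120:270,120:320,::-1],None,fx=f,fy=f,interpolation=cv2.INTER_CUBIC))
```

```text
t 34.9 pos [ 0.5275 -0.0902  0.2046] q [-0.27  -0.11   1.93   0.     1.327 -1.818] F [-5.4  4.9  7.8] open 0.126
tool delta [ 0.0017  0.2305 -0.1218] n62 4.0
q~ -0.012000000000000004 offset [0.0009 0.0025 0.    ] tool y ang 88.69461173540003 door ang 89.29754935415698
```

View pics/t20.png

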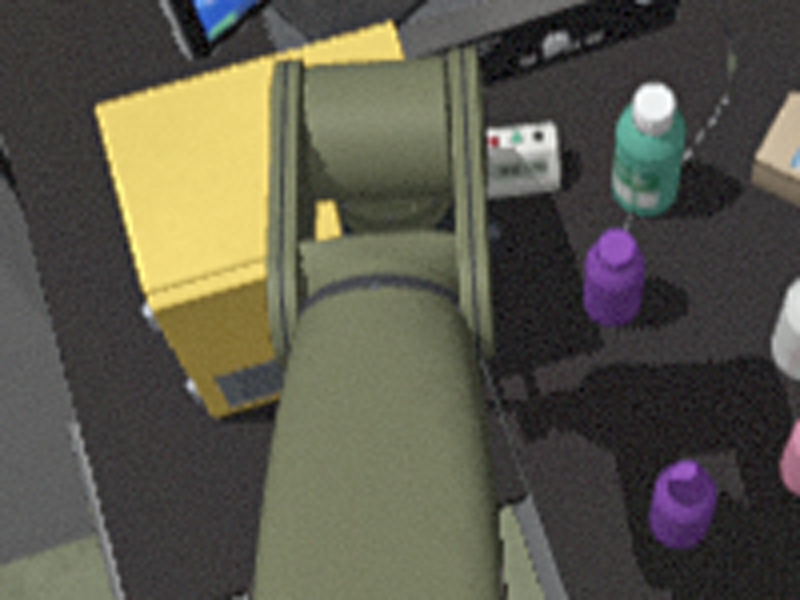

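The door is at its stop, with position stalled and reaction rising. I'll release, rise clear and check.

>>> {"op": "drive_tool", "data": {"steps": [[[0, 0, 0], [0, 0, 0]], [[0, 0, 0], [0, 0, 0]], [[0, 0, 0], [0, 0, 0]], [[0, 0, 0], [0, 0, 0]], [[0, 0, 0], [0, 0, 0]], [[-0.02, 0, 0], [0, 0, 0]], [[-0.04, 0, 0], [0, 0, 0]], [[-0.04, 0, 0], [0, 0, 0]], [[-0.04, 0, 0], [0, 0, 0]], [[0, 0, -0.04], [0, 0, 0]], [[0, -0.05, -0.01], [0, 0, 0]], [[0, -0.05, 0], [0, 0, 0]], [[0, -0.05, 0], [0, 0, 0]], [[0, -0.05, 0], [0, 0, 0]], [[0, -0.05, 0], [0, 0, 0]], [[0, -0.05, 0], [0, 0, 0]], [[0, 0, 0], [0, 0, 0]], [[0, 0, 0], [0, 0, 0]]], "fingers": 0.085}}

```text
t: 37.2
position: [0.4725, -0.3901, 0.3456]
tcp_rot: [0.707, 0.008, 0.707, -0.009]
wrist_force: [-0.3, 0.5, -0.3]
opening: 0.995
```

Run:
```python
from h import *
goto([.411,.143,.204])
for n,x0,y0 in(("top",120,120),("scene",130,120)):
    s=manip.snapshot(n); f=4
    im=cv2.resize(s["image"][y0:y0+150,x0:x0+200,::-1],None,fx=f,fy=f,interpolation=cv2.INTER_CUBIC)
    P=lambda X:tuple(int(v) for v in f*(px(s,X)+.5-[x0,y0]))
    for q,c in((0,(0,255,0)),(.05,(0,0,255))):
        cv2.line(im,P(door((-.014,0),q,.249)),P(door((-.014,-.218),q,.249)),c,1)
        cv2.line(im,P(door((-.054,-.175),q,.1)),P(door((-.054,-.175),q,.24)),c,1)
    cv2.imwrite(f"pics/{n}21.png",im)
```

```text
t 37.2 pos [ 0.4725 -0.3901  0.3456] q [-7.770e-01 -4.000e-03  1.595e+00 -1.000e-03  1.551e+00 -2.325e+00] F [-0.3  0.5 -0.3] open 0.995
tool delta [ 0.1412  0.5316 -0.0738] n62 9.0
```

View pics/top21.png

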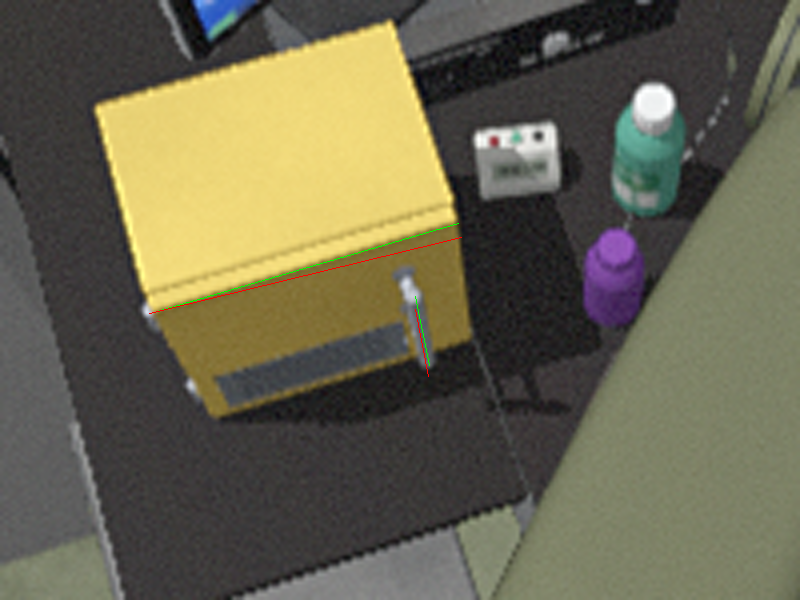

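View pics/scene21.png

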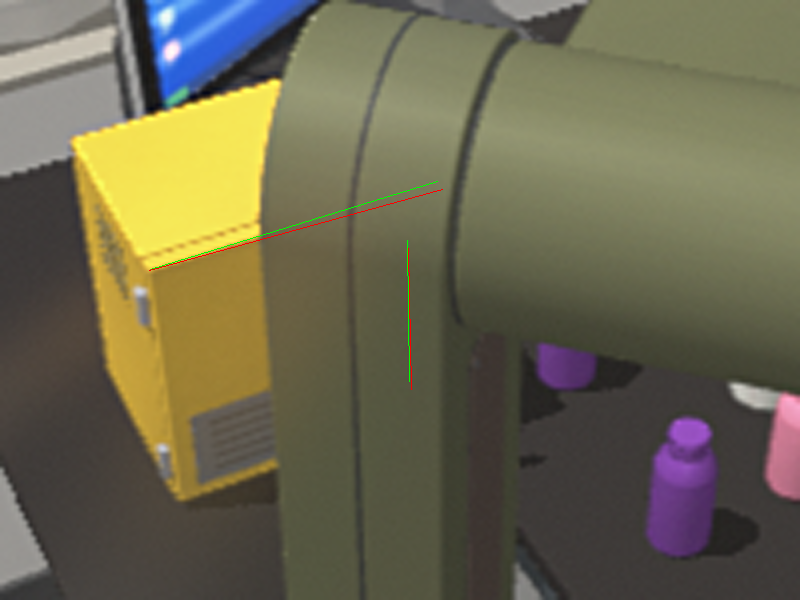

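Run:
```python
from workcell import manip
print(manip.close_job(), manip.sense()["t"])
```

```text
the job is handed in; nothing more can be done
the job is handed in; nothing more can be done
```

I opened the cabinet door by its handle to about 1.59 rad and stood the amber bottle on the cabinet floor. I then swung the door shut against its stop, backed off, and handed the job in at about 37 s of the 72 s.

**Last checks:**
- **Door:** the top view matches the door fully shut, and the handle position read about 0 rad while it was pressed against the stop.
- **Robot:** it is clear of everything, with wrist force near zero.
- **Other objects:** the green bottle looked undisturbed in the last top view. The arm hid most of the white bottle and the carton in the final views. They were where they started in the last views that showed them, and nothing came near them after that.

**One disagreement:** the wrist camera's close views put the bottle base about 33 mm in front of the cabinet's centre. The top view and one oblique wrist view put the cap nearer 40 mm, which would mean a lean of a few degrees. Both are inside the 51 mm limit. The bottle was standing free with nothing to lean on, so I took this as measurement error and did not check further.

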